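Image the sample cores on the ship's imaging stage

ROBOT

A 6-joint arm with a two-finger parallel gripper is mounted at the origin on the work surface. World frame = base frame: x ahead of the robot, y to its left, z up, the work surface at z = 0. Lengths are in m, angles in rad, forces in N, time in s.
With the tool pointing down it reaches from about 0.4 to 0.825 m from the base axis. Payload 7 kg.
Tool frame: the origin (TCP) lies at the centre of the arm's flange, where the gripper is bolted on; the fingertips stand 178 mm ahead of it and the grasp point (between the pads) lies ahead of it (tcp_to_grasp is the z of the grasp point in the tool frame, in m); z points along the fingers, x is the direction in which the jaws open and shut, and the axes are right-handed (so a half turn about z gives the same grasp; the last joint's range is limited). The gripper opens to 88 mm and grips with 3 to 60 N. Pads are 19 mm wide; open, the fingers measure 130 mm over their backs; the gripper's body (78 mm by 193 mm) begins 47 mm behind the grasp point.
Start: joints at [-0.97, 0.359, 0.012, 0, -1.224, -0.288], TCP at [0.208, -0.642, 0.405] pointing down, gripper open.
Joint ranges: [-3.07, 3.07], [-1.43, 2.12], [-1.02, 1.25], [-3.03, 1.67], [-3.05, -0], [-3.03, 3.03]. Speed limits (rad/s): [2.39, 2.39, 3.01, 3.14, 3.14, 3.14].

INTERFACE

Orientations are given as [roll, pitch, yaw] about the fixed x, y, z axes, in that order (R = Rz(yaw) Ry(pitch) Rx(roll)).
In Python, from station import get_state, grab_frame, job_done, tcp_to_grasp gives the robot as it stands.
- The arm moves only by the tool drive_tool, never from a script. Its argument "moves" is a list of rows, each a list of 7 numbers: the shift along the tool's x, y, z in mm, then the turn, a rotation vector about the tool's x, y, z in degrees, then the closure, from -1 (fully open) to 1 (shut), so that 0 is half open. In form: [[dx, dy, dz, ax, ay, az, claw], ...]. A call has 1 to 12 rows; each row is the pose to reach, as a shift and turn from the pose commanded when the call began, along the tool's axes at that moment; what a row does not reach only later rows make up. A row lasts 1/8 s, in which the tool goes at most 62.5 mm and 10.7 degrees, less where a joint would pass 70% of its speed; a pose out of reach is approached as far as the arm can. A call with a gripper value outside its range is refused whole. The fingers move at their own pace and stop on an object; "grip_force" is the grip in N (left out, the last holds). Time passes only in rows, so rows that repeat a pose let the fingers close. It gives the time, the measured TCP pose, the force and the opening at its end, in the units of the state.
- get_state(): the state, without advancing time (a new reading comes with each control period).
- grab_frame(name): name is "side" or "top"; returns a dict with "img" (400x640x3 uint8, red, green, blue), "range_z" (400x640 float32, m along the optical axis (not along the pixel's ray), 0 where there is no reading), "fovy" (degrees; the focal length in pixels is half the picture's height over the tangent of half this angle, whatever the lens; pixels are square), "cx", "cy" (the principal point, pixels), "rvec" (rotation vector, rad) and "tvec" (3), from world to camera coordinates, as OpenCV has them. Camera axes: x right, y down, z forward; pixel columns grow to the right and rows downward; lengths in m; the calibration is good to about 2 mm. A picture is of the moment at which its call begins.
- job_done(): hands the job in, once; it reports no verdict.
The state is a dict: "t": time; "q": joint angles; "qd": joint speeds; "joint_efforts": joint torques, N m; "eef_pos": TCP position; "ee_rot": TCP orientation; "force": force on the tool from outside, world axes, zero at the start; "moment": the same for the moment, N m; "width": finger opening in m.
Only numpy, scipy, OpenCV 4.12 (cv2) and the standard library are available. Lean on these libraries where they do the work, as an engineer would, in place of code of your own. Each camera call takes 0.05 s, during which the arm holds its last target. There are 200 camera calls.

TASK

Seat the aluminium carrier plate on the imaging stage first: lower it by its handle, tongue over the single ball, push it down between the sprung rollers until it snaps fully home on all three balls, and let go. Then move every sample core from the bench racks to the carrier, each level and centred in a pair of vee saddles of its own, whichever you like, and when all are lying there press the start button on the stage. After that lay all the cores back level and centred in the rack slots, any one each, with the carrier still fully home, and leave the glassware and bottles standing where they are.

Things in the scene. Friction and masses are not known exactly. Their poses are not given: they have to be found in the camera images.
- carrier_handle (a point): Handle of the carrier, a loose 0.6 kg aluminium plate that starts flat on the bench. An upright black blade in mid-plate: 10 mm thick (y), 44 mm long (x), its top 78 mm above the carrier's feet, the plate's top face 21 mm above them. This point: in the blade's middle plane, 16 mm below its top, 62 mm above the feet. x, y, z: the carrier's axes, z up.
- carrier_tongue (a point): Top face of the carrier's 44 mm wide tongue, which sticks out 28 mm from the +x edge of the plate (120 mm in x, 200 mm in y); 70 mm along the carrier's x from the handle's middle. Below are three 90 degree vees, mouths 22 mm wide: one under this point, two at x -35, y +66 and -66 mm. Along each y end (y +106 and -106 mm) runs a 12 mm round steel rail.
- stage_home (a point): Where carrier_handle is when the carrier is fully home on the stage, 94 mm above the bench; the axes are those that the carrier's must match (the wrong way round it does not seat). The stage is a fixed grey deck, 165 x 315 mm. Its vees centre the carrier on the balls by themselves, once pulled down, from up to 5 mm aside.
- stage_ball (a point): Centre of the stage's single steel ball, which belongs under the tongue: 16 mm in diameter, 32 mm above the bench, at x +70 mm from the home point. Two more balls at x -35, y +66 and -66 mm.
- stage_roller (a point): One of the two sprung steel rollers (16 mm thick), at y +114 and -114 mm, each before a post 58 mm high. The carrier's rails meet them about 21 mm above home and must be pushed down between them (about 7 to 15 N); lower than 10 mm above home the rollers snap over the rails and pull the carrier down to home. Set down without a push, it stays up on the rollers.
- saddle0 (a point): First of four resting places on the carrier, y -92 mm from the handle: where the centre of a core lies when it rests in this pair of black slippery 90 degree vee saddles, 21 mm above the plate's top face. x runs along the resting core, z up. The two saddles, 10 mm thick, stand 35 mm either side of the point along x; 60 mm of tube is free between them, the caps lie outside, 12 mm of play.
- saddle1 (a point): Resting place 2 of four on the carrier, like saddle0, at y -44 mm from the handle. It moves with the carrier. About 30 mm are free from a resting core to the next one or to the handle blade.
- saddle2 (a point): Resting place 3 of four on the carrier, like saddle0, at y +44 mm from the handle. It moves with the carrier. About 30 mm are free from a resting core to the next one or to the handle blade.
- saddle3 (a point): Resting place 4 of four on the carrier, like saddle0, at y +92 mm from the handle. It moves with the carrier. About 30 mm are free from a resting core to the next one or to the handle blade.
- slot0 (a point): One of four slots in two low steel bench racks (two slots each, 80 mm apart, fixed during a run): where the centre of a core lies when it rests in this pair of black vee saddles, 25 mm above the bench, 21 mm above the rack's foot plate. x runs along the resting core, z up. The saddles are like those of the carrier: 10 mm thick, 35 mm either side of the point along x.
- slot1 (a point): Rack slot 2 of four, like slot0 (slots 1 and 2 are in one rack, 3 and 4 in the other).
- slot2 (a point): Rack slot 3 of four, like slot0 (slots 1 and 2 are in one rack, 3 and 4 in the other).
- slot3 (a point): Rack slot 4 of four, like slot0 (slots 1 and 2 are in one rack, 3 and 4 in the other).
- core0_mid (a point): A sample core: round tube 18 mm in diameter with a square white cap (24 x 24 x 16 mm) on each end, 136 mm long in all, 60 to 120 g. It starts in a slot of a bench rack; lying flat elsewhere it does not roll. The point is its centre (12 mm up when flat); x runs along the tube. All cores are alike; two to four are present.
- core1_mid (a point): A sample core: round tube 18 mm in diameter with a square white cap (24 x 24 x 16 mm) on each end, 136 mm long in all, 60 to 120 g. It starts in a slot of a bench rack; lying flat elsewhere it does not roll. The point is its centre (12 mm up when flat); x runs along the tube. All cores are alike; two to four are present.
- core2_mid (a point): A sample core: round tube 18 mm in diameter with a square white cap (24 x 24 x 16 mm) on each end, 136 mm long in all, 60 to 120 g. It starts in a slot of a bench rack; lying flat elsewhere it does not roll. The point is its centre (12 mm up when flat); x runs along the tube. All cores are alike; two to four are present.
- core3_mid (a point): A sample core: round tube 18 mm in diameter with a square white cap (24 x 24 x 16 mm) on each end, 136 mm long in all, 60 to 120 g. It starts in a slot of a bench rack; lying flat elsewhere it does not roll. The point is its centre (12 mm up when flat); x runs along the tube. All cores are alike; two to four are present.
- start (a joint): Travel of the stage's start button, m: 0 is out, 0.005 fully pressed. It counts as pressed from 0.0035. It springs back; fully down takes about 4 N.
- start_top (a point): Middle of the top face of the start button, a grey round button 22 mm in diameter on a small white console at one end of the stage (x -45, y -140 mm in the stage's axes); 51 mm above the bench when out. It is pressed straight down.
- flask: Bystander: small conical glass flask, 76 mm wide, 103 mm high; origin at the centre of its underside.
- beaker: Bystander: glass beaker, 66 mm wide, 85 mm high; origin at the centre of its underside.
- jar: Bystander: amber glass jar, 52 mm wide, 60 mm high; origin at the centre of its underside.
- small_bottle: Bystander: white plastic bottle, 48 mm wide, 80 mm high; origin at the centre of its underside.
Mind the look-alikes: they are no part of the job. Leave any green look-alike of the part that bears slot0 alone. Leave any blue look-alike of the part that bears slot2 alone.

How it is judged:
By the outcome, as a careful person would: the job done as asked, in the order asked, and still so for the second after the job is handed in, with the robot touching nothing.
Of core0, core1, core2, core3 only 2 to 4 are there at a start; the rules pass over those that are not, and their reading is None.
At some moment in a run one of core0, core1, core2, core3 may be knocked a few centimetres aside while the robot is not near it.
Once in a run the grip may slacken for a moment while it holds something.
It also fails if it takes over 210 s, if anything falls off the work surface, if the arm or the gripper's body presses on something with over 40 N, if the wrist force passes 120 N, or if a joint passes its speed limit or range.

## Working session

There is one attempt and no reset: what is moved stays moved. The work goes in short steps, Python scripts to look and compute and a tool call to move; the robot and the scene stay as the last step left them, time stands still between calls to the robot, and variables do not carry over. Pictures are saved under pics/ and viewed, about 12 in all and at most 16, crops included, and the job is handed in when it is done.

Besides the shell and the picture viewer there is one more tool, called after "Emit:" by a JSON object that holds its "op" and its "data". drive_tool: Moves the arm, as the interface text tells. Its arguments: {"type":"object","properties":{"moves":{"type":"array"},"grip_force":{"type":"number"}},"required":["moves"]}

```bash
ls; mkdir -p pics; cat > h.py <<'E'
import numpy as np, cv2
from station import get_state, grab_frame, job_done, tcp_to_grasp
def cam(f):
    R=cv2.Rodrigues(np.array(f["rvec"],float))[0]; t=np.array(f["tvec"],float).ravel()
    fl=f["img"].shape[0]/2/np.tan(np.radians(f["fovy"])/2)
    return R,t,fl
def pts(f):
    """world points of every pixel from depth"""
    R,t,fl=cam(f); z=f["range_z"].astype(float); v,u=np.mgrid[:z.shape[0],:z.shape[1]]
    p=np.stack([(u-f["cx"])/fl*z,(v-f["cy"])/fl*z,z],-1)
    w=(p-t)@R; w[z==0]=np.nan; return w
def ray(f,u,v,h):
    R,t,fl=cam(f); d=R.T@np.array([(u-f["cx"])/fl,(v-f["cy"])/fl,1]); c=-R.T@t
    return c+d*(h-c[2])/d[2]
def proj(f,p):
    R,t,fl=cam(f); q=R@np.asarray(p,float)+t; return np.array([f["cx"],f["cy"]])+fl*q[:2]/q[2]
def save(f,name,box=None,k=1):
    im=f["img"][:,:,::-1]
    if box: im=im[box[1]:box[3],box[0]:box[2]]
    cv2.imwrite("pics/"+name,cv2.resize(im,None,fx=k,fy=k,interpolation=cv2.INTER_CUBIC))
E
python3 - <<'E'
from h import *
s=get_state(); print(s, tcp_to_grasp)
for n in("top","side"):
    f=grab_frame(n); save(f,n+"0.png",k=1.25); R,t,fl=cam(f); print(n,-R.T@t,R[2],fl,f["cx"],f["cy"])
    np.save(n+"0.npy",f,allow_pickle=True)
E
```

```text
pics
{'t': 0.0, 'q': array([-9.69907462e-01,  3.59382484e-01,  1.10457632e-02, -3.26831390e-04,
       -1.22409099e+00, -2.88127501e-01]), 'qd': array([6.29723462e-05, 4.96803211e-04, 1.37983508e-03, 1.19623476e-03,
       2.02972644e-03, 4.61358266e-04]), 'joint_efforts': array([-1.29392192e-03, -5.82725573e+01,  2.93055707e+01,  6.99680507e+00,
        7.12796827e-03, -9.40807922e-05]), 'eef_pos': array([ 0.20764011, -0.64206319,  0.40372379]), 'ee_rot': array([-3.14142362e+00, -1.65144241e-03,  1.88344624e+00]), 'force': array([0.92077523, 0.11257654, 0.67248623]), 'moment': array([ 0.04418821, -0.04584369,  0.01246906]), 'width': 0.08791161571122856} 0.1593
top [ 0.35797213 -0.00829299  1.33661283] [ 0.13683412  0.01774829 -0.99043497] 457.89380743114435 313.2900098047698 200.41728480249765
side [0.28933683 1.10643392 1.38292173] [ 0.13179537 -0.64994901 -0.7484626 ] 480.5806921762354 317.5965321590146 194.28503928140648
```

View pics/top0.png

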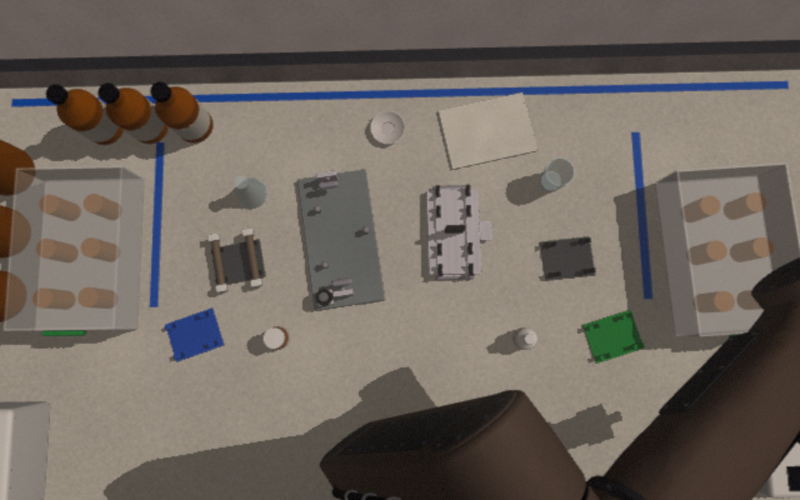

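View pics/side0.png

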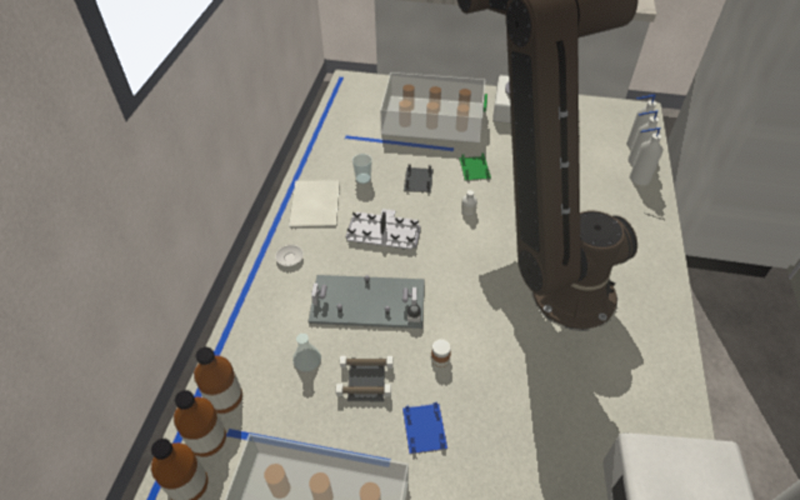

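Two cores, both in the rack at about (237,262) in the top view (800-px wide). The empty real rack is dark grey at (567,258). The look-alikes are blue (195,335) and green (613,337). The stage is at (340,238): single ball on the right at (365,231), button at (324,296). The carrier is at (455,230), tongue to the right, so its orientation roughly matches the stage.

```bash
python3 - <<'E'
from h import *
f=np.load("top0.npy",allow_pickle=True).item(); g=np.load("side0.npy",allow_pickle=True).item()
w=pts(f)
a=f["img"][120:290,150:500]
save(f,"crop.png",(150,120,500,290),2.25)
W=w[120:290,150:500]; z=W[...,2]
hs=np.clip(np.nan_to_num(z)*1000*2.2,0,255).astype(np.uint8)
cv2.imwrite("pics/z.png",cv2.resize(cv2.applyColorMap(hs,cv2.COLORMAP_JET),None,fx=2.25,fy=2.25,interpolation=cv2.INTER_NEAREST))
for n,(u,v) in dict(bench=(320,130),deck=(278,200),plate=(357,200),blade=(364,183),tong=(389,185),ball=(292,185),button=(259,237),core1=(173,211),core2=(202,208),rack=(455,207)).items(): print(n,w[v,u].round(4), f["img"][v,u], w[v-1:v+2,u-1:u+2,2].round(3).ravel())
E
```

```text
bench [ 7.561e-01 -8.000e-03  3.000e-04] [155 144 131] [-0.001  0.001 -0.001  0.004  0.    -0.     0.001 -0.     0.006]
deck [0.5431 0.1179 0.02  ] [96 95 92] [0.019 0.018 0.015 0.014 0.02  0.018 0.012 0.021 0.015]
plate [ 0.5389 -0.1115  0.0183] [157 148 147] [0.024 0.026 0.018 0.024 0.018 0.022 0.022 0.021 0.022]
blade [ 0.5774 -0.1274  0.0816] [37 37 33] [0.08  0.079 0.08  0.074 0.082 0.072 0.067 0.065 0.06 ]
tong [ 0.5809 -0.2055  0.0201] [157 147 147] [0.026 0.021 0.023 0.021 0.02  0.024 0.024 0.02  0.023]
ball [0.5825 0.0752 0.0428] [91 85 86] [0.037 0.046 0.038 0.039 0.043 0.036 0.034 0.029 0.033]
button [0.4345 0.1685 0.0546] [96 91 89] [0.056 0.056 0.059 0.058 0.055 0.056 0.057 0.059 0.056]
core1 [0.515  0.4199 0.0335] [84 70 58] [0.036 0.036 0.037 0.031 0.033 0.035 0.037 0.038 0.034]
core2 [0.5216 0.3351 0.0372] [94 80 66] [0.037 0.033 0.034 0.036 0.037 0.037 0.043 0.035 0.033]
rack [ 0.5146 -0.3966  0.0058] [65 63 62] [0.003 0.004 0.004 0.001 0.006 0.008 0.003 0.007 0.009]
```

View pics/crop.png

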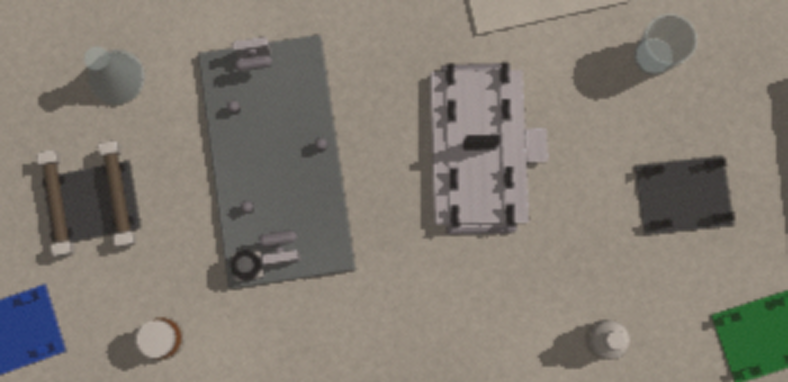

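View pics/z.png

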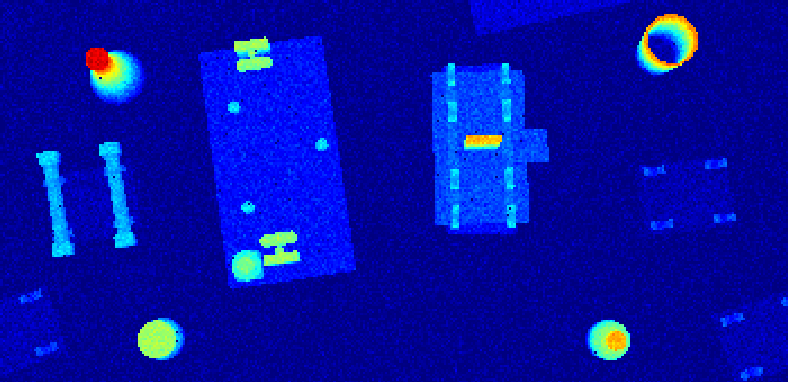

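The crop and depth map agree. In the crop, the handle is the dark blade at (482,142), the balls are at (320,145), (235,107) and (248,207), the button is at (245,264), and the cores are at (55,205) and (115,195). Next I measure everything by height masks plus fits.

```bash
cat > meas.py <<'E'
from h import *
from scipy import ndimage
def blobs(f,w,lo,hi,box,minpx=6,h=None):
    x0,y0,x1,y1=box; z=w[...,2]; m=np.zeros(z.shape,bool); m[y0:y1,x0:x1]=True
    m&=(z>lo)&(z<hi); m=ndimage.binary_opening(m,np.ones((2,2))) 
    l,n=ndimage.label(m); out=[]
    for i in range(1,n+1):
        v,u=np.where(l==i)
        if len(u)>=minpx: out.append((len(u),u.mean(),v.mean(),*(ray(f,u.mean(),v.mean(),h) if h else w[v,u].mean(0))[:2],w[v,u,2].mean()))
    return np.array(out)
def kabsch(model,obs):
    m,o=np.array(model,float),np.array(obs,float); mc,oc=m.mean(0),o.mean(0)
    a,b=m-mc,o-oc; th=np.arctan2((a[:,0]*b[:,1]-a[:,1]*b[:,0]).sum(),(a*b).sum())
    R=np.array([[np.cos(th),-np.sin(th)],[np.sin(th),np.cos(th)]]); t=oc-R@mc
    return th,t,np.linalg.norm(o-(m@R.T+t),axis=1)
E
python3 - <<'E'
from meas import *
np.set_printoptions(precision=4,suppress=True,linewidth=150)
f=np.load("top0.npy",allow_pickle=True).item(); w=pts(f)
o=lambda x,y:(int(150+x/2.25),int(120+y/2.25))
B=lambda a,b,c,d:(*o(a,b),*o(c,d))
print("balls");print(blobs(f,w,.028,.06,B(195,95,345,225),4,.036))
print("rollers");print(blobs(f,w,.04,.08,B(225,35,310,285)))
print("saddles");print(blobs(f,w,.034,.06,B(425,55,550,240),4))
print("blade");print(blobs(f,w,.07,.1,B(425,55,550,240),4,.078))
print("caps/cores");print(blobs(f,w,.026,.06,B(30,135,150,265)))
print("rack2");print(blobs(f,w,.014,.05,B(630,150,740,240),3))
print("button");print(blobs(f,w,.044,.08,B(225,245,266,285),4,.051))
z=w[...,2]
for n,lo,hi,bx in (("deck",.012,.03,B(190,25,365,295)),("plate",.014,.03,B(425,55,555,240))):
    m=np.zeros(z.shape,np.uint8); m[bx[1]:bx[3],bx[0]:bx[2]]=1; m&=((z>lo)&(z<hi)).astype(np.uint8)
    m=cv2.morphologyEx(m,cv2.MORPH_CLOSE,np.ones((5,5),np.uint8)); m=cv2.morphologyEx(m,cv2.MORPH_OPEN,np.ones((3,3),np.uint8))
    p=w[m>0][:,:2]*1000; print(n,cv2.minAreaRect(p.astype(np.float32)),p.mean(0))
# white caps
c=B(30,135,150,265); im=f["img"][c[1]:c[3],c[0]:c[2]].astype(int)
l,n=ndimage.label((im.min(2)>120)&(w[c[1]:c[3],c[0]:c[2],2]>.025))
for i in range(1,n+1):
    v,u=np.where(l==i)
    if len(u)>8: print("cap",len(u),ray(f,u.mean()+c[0],v.mean()+c[1],.037)[:2])
E
```

```text
balls
[[ 23.     253.1739 167.       0.639    0.188    0.0385]
 [ 24.     292.125  183.6667   0.5876   0.0753   0.0378]
 [ 21.     259.5238 211.9524   0.5073   0.1696   0.039 ]]
rollers
[[176.     261.6989 143.6989   0.702    0.1602   0.0583]
 [175.     273.6571 229.72     0.4539   0.1269   0.0584]
 [141.     258.9433 237.2766   0.434    0.1693   0.0503]]
saddles
[[ 12.     350.     149.5      0.6844  -0.094    0.0387]
 [  9.     374.     149.       0.6839  -0.1633   0.0404]
 [  9.     350.     156.       0.6646  -0.0933   0.0406]
 [  4.     375.5    155.5      0.6648  -0.1671   0.0395]
 [ 10.     374.3    164.8      0.6374  -0.1626   0.0396]
 [ 15.     350.6    166.4      0.6345  -0.0944   0.0381]
 [ 12.     350.5    172.       0.6177  -0.0936   0.0396]
 [  9.     375.     172.       0.6161  -0.1638   0.0407]
 [ 10.     367.     184.5      0.5783  -0.1386   0.0508]
 [ 13.     375.7692 195.3846   0.5485  -0.1639   0.038 ]
 [ 16.     351.5    196.5      0.5466  -0.0946   0.0381]
 [ 12.     376.     201.5      0.5307  -0.1639   0.0389]
 [  8.     351.5    202.5      0.5291  -0.094    0
[... 446 characters left out ...]
.2353 192.0588   0.5553  -0.4381   0.0217]
 [ 11.     464.0909 192.6364   0.5539  -0.4204   0.022 ]
 [ 29.     439.6552 195.5172   0.547   -0.35     0.021 ]
 [ 14.     468.2857 216.6429   0.4841  -0.4279   0.0225]
 [ 15.     474.     216.       0.4858  -0.4446   0.0215]
 [ 20.     445.75   219.05     0.4786  -0.3639   0.0202]
 [ 11.     439.9091 219.6364   0.477   -0.3467   0.0222]]
button
[[122.     258.7787 237.7131   0.4327   0.1697   0.0514]]
deck ((nan, nan), (0.0, 0.0), 0.0) [nan nan]
plate ((581.68896484375, -149.14950561523438), (174.4009552001953, 147.6083984375), 43.00157928466797) [nan nan]
cap 41 [0.5889 0.3478]
cap 45 [0.578  0.4272]
cap 43 [0.4707 0.3262]
cap 46 [0.4599 0.4055]
```

```bash
cat > plan.py <<'E'
from h import *
from scipy.spatial.transform import Rotation as Ro
def row(x,y,z,yaw):
    """tool shift (mm) and turn (deg) from measured pose to grasp point x,y,z (m), tool straight down at yaw (deg)"""
    s=get_state(); R=Ro.from_euler("xyz",s["ee_rot"]); T=Ro.from_euler("xyz",[np.pi,0,np.radians(yaw)])
    d=R.inv().apply(np.array([x,y,z+tcp_to_grasp])-s["eef_pos"])*1000; r=(R.inv()*T).as_rotvec(degrees=True)
    return np.round(np.r_[d,r],1).tolist()
def now():
    s=get_state(); R=Ro.from_euler("xyz",s["ee_rot"]); return s["t"].__round__(2),(s["eef_pos"]+R.apply([0,0,tcp_to_grasp])).round(4),np.degrees(s["ee_rot"]).round(2),s["force"].round(1),round(s["width"],4)
E
python3 - <<'E'
from meas import *; from plan import *
th,t,r=kabsch([(-35,66),(70,0),(-35,-66)],np.array([(.639,.188),(.5876,.0753),(.5073,.1696)])*1000); print("stage",np.degrees(th),t,r)
S=[((.6844+.6646)/2,-.0937),((.6839+.6648)/2,-.1652),((.6374+.6161)/2,-.1632),((.6345+.6177)/2,-.094),((.5485+.5307)/2,-.1639),((.5466+.5291)/2,-.0943),((.5005+.4832)/2,-.1656),((.5009+.4827)/2,-.0938)]
M=[(-35,92),(35,92),(35,44),(-35,44),(35,-44),(-35,-44),(35,-92),(-35,-92)]
th,t,r=kabsch(M,np.array(S)*1000); print("carrier",np.degrees(th),t,r)
print(now())
print("above carrier",row(.5825,-.129,.16,180)); 
E
```

```text
stage -82.04910640323911 [577.96666667 144.3       ] [0.51755852 0.33079381 0.51595891]
carrier -89.80916214688924 [ 582.85   -129.2125] [0.31111794 1.43327942 0.89237216 0.63662511 0.78196419 0.88565199
 1.39594854 1.28593668]
(0.1, array([ 0.2075, -0.6419,  0.2445]), array([-1.7999e+02, -9.0000e-02,  1.0791e+02]), array([-0. ,  0.3, -0.1]), 0.0875)
above carrier [372.8, 514.5, 85.0, 0.0, -0.1, -72.1]
```

Emit:
{"op": "drive_tool", "data": {"moves": [[373, 514, 80, 0, 0, -72, -1], [373, 514, 80, 0, 0, -72, -1], [373, 514, 80, 0, 0, -72, -1], [373, 514, 80, 0, 0, -72, -1], [373, 514, 80, 0, 0, -72, -1], [373, 514, 80, 0, 0, -72, -1], [373, 514, 80, 0, 0, -72, -1], [373, 514, 80, 0, 0, -72, -1], [373, 514, 80, 0, 0, -72, -1], [373, 514, 80, 0, 0, -72, -1], [373, 514, 80, 0, 0, -72, -1], [373, 514, 80, 0, 0, -72, -1]], "grip_force": 50}}

```text
t: 1.6
eef_pos: [0.5822, -0.1283, 0.3239]
ee_rot: [-3.142, -0.002, -3.141]
force: [-0.0, -0.0, -0.7]
width: 0.0877
```

```bash
python3 - <<'E'
from plan import *
print(now()); print(row(.5828,-.129,.062,180.2))
E
```

```text
(1.6, array([ 0.5819, -0.1283,  0.1646]), array([-1.8000e+02, -9.0000e-02, -1.7998e+02]), array([-0. , -0. , -0.7]), 0.0877)
[-0.8, -0.7, 102.6, -0.0, -0.1, -0.2]
```

Emit:
{"op": "drive_tool", "data": {"moves": [[-1, -1, 60, 0, 0, 0, -1], [-1, -1, 90, 0, 0, 0, -1], [-1, -1, 102, 0, 0, 0, -1], [-1, -1, 102, 0, 0, 0, -1], [-1, -1, 102, 0, 0, 0, 0.3], [-1, -1, 102, 0, 0, 0, 0.6], [-1, -1, 102, 0, 0, 0, 1], [-1, -1, 102, 0, 0, 0, 1], [-1, -1, 102, 0, 0, 0, 1], [-1, -1, 102, 0, 0, 0, 1], [-1, -1, 102, 0, 0, 0, 1]], "grip_force": 55}}

```text
t: 2.98
eef_pos: [0.583, -0.1301, 0.2226]
ee_rot: [-3.142, -0.0, 3.14]
force: [0.0, 0.4, 0.1]
width: 0.0234
```

```bash
python3 - <<'E'
from plan import *
print(now())
E
```

```text
(2.98, array([ 0.583 , -0.1301,  0.0633]), array([-1.8000e+02, -1.0000e-02,  1.7993e+02]), array([0. , 0.4, 0.1]), 0.0234)
```

Emit:
{"op": "drive_tool", "data": {"moves": [[0, 0, 0, 0, 0, 0, 1], [0, 0, 0, 0, 0, 0, 1], [0, 0, 0, 0, 0, 0, 1], [0, 0, 0, 0, 0, 0, 1], [0, 0, 0, 0, 0, 0, 1], [0, 0, -20, 0, 0, 0, 1], [0, 0, -60, 0, 0, 0, 1], [0, 0, -100, 0, 0, 0, 1], [0, 0, -100, 0, 0, 0, 1], [0, 0, -100, 0, 0, 0, 1]], "grip_force": 55}}

```text
t: 4.22
eef_pos: [0.5818, -0.1301, 0.3208]
ee_rot: [3.141, -0.003, 3.139]
force: [-0.3, 0.1, -7.5]
width: 0.0101
```

```bash
python3 - <<'E'
from plan import *
print(now()); print(row(.5785,.1437,.16,188))
E
```

```text
(4.22, array([ 0.5813, -0.1299,  0.1615]), array([179.95,  -0.19, 179.87]), array([-0.3,  0.1, -7.5]), 0.0101)
[3.9, 273.7, 1.8, 0.1, -0.2, -8.1]
```

Emit:
{"op": "drive_tool", "data": {"moves": [[3, 50, 0, 0, 0, 0, 1], [3, 110, 0, 0, 0, -4, 1], [3, 170, 0, 0, 0, -8, 1], [3, 220, 0, 0, 0, -8, 1], [3, 255, 0, 0, 0, -8, 1], [3, 273, 0, 0, 0, -8, 1], [3, 273, 0, 0, 0, -8, 1], [3, 273, 0, 0, 0, -8, 1], [3, 273, 0, 0, 0, -8, 1]]}}

```text
t: 5.35
eef_pos: [0.5803, 0.1418, 0.3223]
ee_rot: [-3.141, -0.001, -3.005]
force: [-0.5, 0.5, -7.1]
width: 0.0096
```

```bash
python3 - <<'E'
from plan import *
print(now()); print(row(.5781,.1434,.12,188))
f=grab_frame("side"); save(f,"side1.png",(200,150,400,350),3)
np.save("side1.npy",f,allow_pickle=True)
E
```

```text
(5.35, array([0.5801, 0.1417, 0.163 ]), array([-1.7998e+02, -5.0000e-02, -1.7215e+02]), array([-0.5,  0.5, -7.1]), 0.0096)
[1.9, 1.9, 43.0, -0.0, -0.0, -0.2]
```

View pics/side1.png

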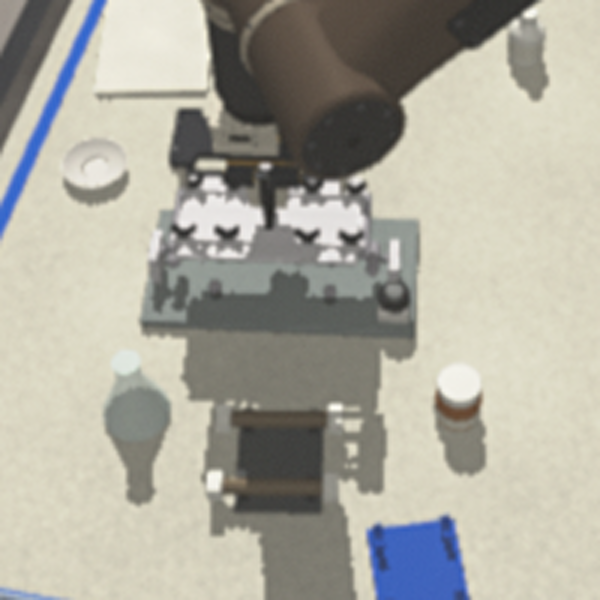

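Carrier is held level over the stage, tongue away from this camera on the single-ball side. Aligning and lowering to just above the rollers.

Emit:
{"op": "drive_tool", "data": {"moves": [[2, 2, 0, 0, 0, 0, 1], [2, 2, 20, 0, 0, 0, 1], [2, 2, 40, 0, 0, 0, 1], [2, 2, 42, 0, 0, 0, 1], [2, 2, 42, 0, 0, 0, 1], [2, 2, 42, 0, 0, 0, 1]], "grip_force": 60}}

```text
t: 6.15
eef_pos: [0.5785, 0.1447, 0.2817]
ee_rot: [3.141, 0.002, -3.003]
force: [0.2, -0.2, -6.4]
width: 0.0091
```

```bash
python3 - <<'E'
from plan import *
print(now()); print(row(.5781,.1434,.094,188))
E
```

```text
(6.15, array([0.5787, 0.1448, 0.1224]), array([ 1.7997e+02,  1.0000e-01, -1.7207e+02]), array([ 0.2, -0.2, -6.4]), 0.0091)
[0.6, -1.2, 28.4, 0.0, 0.1, -0.1]
```

Emit:
{"op": "drive_tool", "data": {"moves": [[0, -1, 5, 0, 0, 0, 1], [0, -1, 9, 0, 0, 0, 1], [0, -1, 13, 0, 0, 0, 1], [0, -1, 17, 0, 0, 0, 1], [0, -1, 20, 0, 0, 0, 1], [0, -1, 20, 0, 0, 0, 1]]}}

```text
t: 6.9
eef_pos: [0.5777, 0.1433, 0.2628]
ee_rot: [3.141, 0.001, -3.003]
force: [-0.4, -2.5, -9.4]
width: 0.0098
```

```bash
python3 - <<'E'
from plan import *
print(now()); print(row(.5781,.1434,.094,188))
E
```

```text
(6.9, array([0.5779, 0.1434, 0.1035]), array([ 1.7998e+02,  6.0000e-02, -1.7205e+02]), array([-0.4, -2.5, -9.4]), 0.0098)
[-0.4, 0.0, 9.5, 0.0, 0.1, -0.1]
```

Emit:
{"op": "drive_tool", "data": {"moves": [[0, 0, 4, 0, 0, 0, 1], [0, 0, 7, 0, 0, 0, 1], [0, 0, 9, 0, 0, 0, 1], [0, 0, 10, 0, 0, 0, 1], [0, 0, 10, 0, 0, 0, 1]]}}

```text
t: 7.52
eef_pos: [0.5786, 0.1435, 0.254]
ee_rot: [-3.141, 0.002, -3.003]
force: [-10.0, -2.2, 22.5]
width: 0.0096
```

```bash
python3 - <<'E'
from plan import *
print(now())
E
```

```text
(7.53, array([0.5789, 0.1435, 0.0947]), array([-1.7998e+02,  1.2000e-01, -1.7203e+02]), array([-10. ,  -2.2,  22.5]), 0.0096)
```

Emit:
{"op": "drive_tool", "data": {"moves": [[0, 0, -0.5, 0, 0, 0, 1], [0, 0, -0.5, 0, 0, 0, 0.5], [0, 0, -0.5, 0, 0, 0, 0.2], [0, 0, -0.5, 0, 0, 0, 0.2], [0, 0, -0.5, 0, 0, 0, 0.2], [0, 0, -0.5, 0, 0, 0, 0.2], [0, 0, -20, 0, 0, 0, 0.2], [0, 0, -60, 0, 0, 0, 0.2], [0, 0, -100, 0, 0, 0, 0.2], [0, 0, -100, 0, 0, 0, 0.2]]}}

```text
t: 8.78
eef_pos: [0.5791, 0.144, 0.3544]
ee_rot: [3.14, 0.006, -3.003]
force: [-0.1, -0.8, 0.1]
width: 0.0349
```

```bash
python3 - <<'E'
from plan import *
print(now()); print(row(.50,.40,.20,100))
E
```

```text
(8.78, array([0.5801, 0.1444, 0.1951]), array([ 179.89,    0.36, -172.05]), array([-0.1, -0.8,  0.1]), 0.0349)
[42.9, 264.5, -4.7, 0.4, 0.2, 88.0]
```

Emit:
{"op": "drive_tool", "data": {"moves": [[43, 264, -5, 0, 0, 88, 0.2], [43, 264, -5, 0, 0, 88, 0.2], [43, 264, -5, 0, 0, 88, 0.2], [43, 264, -5, 0, 0, 88, 0.2], [43, 264, -5, 0, 0, 88, 0.2], [43, 264, -5, 0, 0, 88, 0.2], [43, 264, -5, 0, 0, 88, 0.2], [43, 264, -5, 0, 0, 88, 0.2], [43, 264, -5, 0, 0, 88, 0.2], [43, 264, -5, 0, 0, 88, 0.2], [43, 264, -5, 0, 0, 88, 0.2]]}}

```text
t: 10.15
eef_pos: [0.4992, 0.399, 0.3552]
ee_rot: [-3.141, 0.0, 1.745]
force: [-0.6, -0.5, -0.4]
width: 0.0352
```

```bash
cat > look.py <<'E'
from meas import *; from plan import *
import sys
np.set_printoptions(precision=4,suppress=True,linewidth=150)
print(now())
f=grab_frame("top"); g=grab_frame("side")
a=cv2.resize(f["img"][110:300,120:330],None,fx=2,fy=2); b=cv2.resize(g["img"][160:350,230:420],None,fx=2,fy=2)
cv2.imwrite("pics/%s.png"%sys.argv[1],np.hstack([a,b])[:,:,::-1])
np.save("top_%s.npy"%sys.argv[1],f,allow_pickle=True);np.save("side_%s.npy"%sys.argv[1],g,allow_pickle=True)
w=pts(f); print("blade",blobs(f,w,.095,.13,(240,150,310,230),4))
# carrier plate heights at corners (stage home: top face expected .053)
th=np.radians(-82.05); R=np.array([[np.cos(th),-np.sin(th)],[np.sin(th),np.cos(th)]])
for x,y in ((0,68),(0,-68),(50,68),(50,-68),(-52,68),(-52,-68),(48,0),(66,0)):
    p=R@np.array([x,y])/1000+[.578,.1443]; o=[]
    for c in (f,g):
        u,v=np.round(proj(c,[*p,.053])).astype(int); o.append(np.nanmedian(pts(c)[v-1:v+2,u-1:u+2,2]))
    print((x,y),np.round(o,4))
E
python3 look.py l1
```

```text
(10.15, array([0.4992, 0.399 , 0.1959]), array([-179.97,    0.02,  100.  ]), array([-0.6, -0.5, -0.4]), 0.0352)
blade [[ 72.     265.5139 183.0833   0.5778   0.1433   0.1086]]
(0, 68) [0.0544 0.0515]
(0, -68) [0.0549 0.5612]
(50, 68) [0.0546 0.507 ]
(50, -68) [0.0532 0.583 ]
(-52, 68) [0.0554 0.0514]
(-52, -68) [0.0548 0.0492]
(48, 0) [0.0531 0.5531]
(66, 0) [0.0544 0.5646]
```

View pics/l1.png

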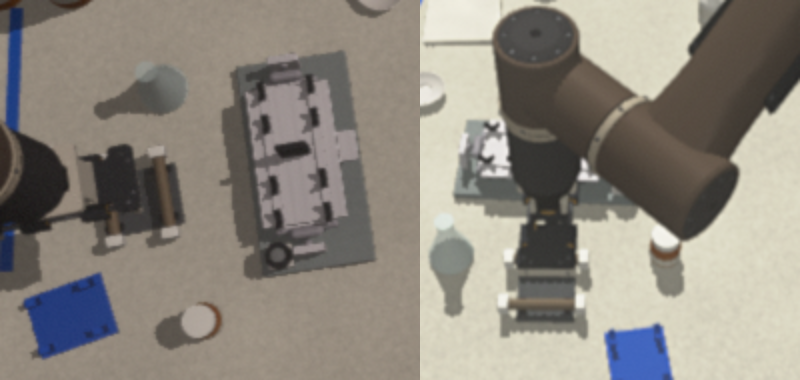

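Carrier is fully home: plate level at 54 mm everywhere, blade at (0.578, 0.143), top about 110 mm. Both cores are undisturbed. Next, the inner core.

```bash
python3 - <<'E'
from plan import *
print(row(.529,.337,.10,100.4)); print(row(.529,.337,.029,100.4))
E
```

```text
[-66.3, 18.6, 96.1, -0.0, 0.0, -0.4]
[-66.3, 18.6, 167.1, -0.0, 0.0, -0.4]
```

Emit:
{"op": "drive_tool", "data": {"moves": [[-66, 19, 0, 0, 0, 0, 0.2], [-66, 19, 30, 0, 0, 0, 0.2], [-66, 19, 80, 0, 0, 0, 0.2], [-66, 19, 120, 0, 0, 0, 0.2], [-66, 19, 150, 0, 0, 0, 0.2], [-66, 19, 167, 0, 0, 0, 0.2], [-66, 19, 167, 0, 0, 0, 0.2], [-66, 19, 167, 0, 0, 0, 1], [-66, 19, 167, 0, 0, 0, 1], [-66, 19, 167, 0, 0, 0, 1], [-66, 19, 167, 0, 0, 0, 1], [-66, 19, 167, 0, 0, 0, 1]], "grip_force": 35}}

```text
t: 11.75
eef_pos: [0.5297, 0.3378, 0.1899]
ee_rot: [3.14, -0.001, 1.744]
force: [-0.2, 0.5, 5.9]
width: 0.017
```

```bash
python3 - <<'E'
from plan import *
print(now())
E
```

```text
(11.75, array([0.5299, 0.338 , 0.0306]), array([ 1.799e+02, -6.000e-02,  9.995e+01]), array([-0.2,  0.5,  5.9]), 0.017)
```

Emit:
{"op": "drive_tool", "data": {"moves": [[0, 0, -20, 0, 0, 0, 1], [0, 0, -60, 0, 0, 0, 1], [0, 0, -110, 0, 0, 0, 1], [0, 0, -130, 0, 0, 0, 1], [0, 0, -130, 0, 0, 0, 1], [0, 0, -130, 0, 0, 0, 1]]}}

```text
t: 12.5
eef_pos: [0.5289, 0.337, 0.3176]
ee_rot: [-3.14, 0.001, 1.744]
force: [-1.0, 0.3, -1.3]
width: 0.0167
```

```bash
python3 - <<'E'
from plan import *
print(now()); print(row(.6216,.1504,.16,188))
E
```

```text
(12.5, array([0.5287, 0.3369, 0.1583]), array([-1.7992e+02,  3.0000e-02,  9.9900e+01]), array([-1. ,  0.3, -1.3]), 0.0167)
[-199.8, 59.2, -1.7, -0.1, -0.0, -88.1]
```

Emit:
{"op": "drive_tool", "data": {"moves": [[-200, 59, -2, 0, 0, -88, 1], [-200, 59, -2, 0, 0, -88, 1], [-200, 59, -2, 0, 0, -88, 1], [-200, 59, -2, 0, 0, -88, 1], [-200, 59, -2, 0, 0, -88, 1], [-200, 59, -2, 0, 0, -88, 1], [-200, 59, -2, 0, 0, -88, 1], [-200, 59, -2, 0, 0, -88, 1], [-200, 59, -2, 0, 0, -88, 1], [-200, 59, -2, 0, 0, -88, 1], [-200, 59, -2, 0, 0, -88, 1], [-200, 59, -2, 0, 0, -88, 1]]}}

```text
t: 14.0
eef_pos: [0.6219, 0.1505, 0.3202]
ee_rot: [-3.141, -0.001, -3.004]
force: [-0.3, -0.0, -1.4]
width: 0.0167
```

```bash
python3 - <<'E'
from plan import *
print(now()); print(row(.6216,.1504,.0796,188))
f=grab_frame("top"); save(f,"t2.png",(220,120,320,260),4); np.save("t2.npy",f,allow_pickle=True)
E
```

```text
(14.0, array([0.6218, 0.1505, 0.1609]), array([-1.7999e+02, -3.0000e-02, -1.7213e+02]), array([-0.3, -0. , -1.4]), 0.0167)
[0.2, -0.1, 81.3, -0.0, -0.0, -0.1]
```

View pics/t2.png

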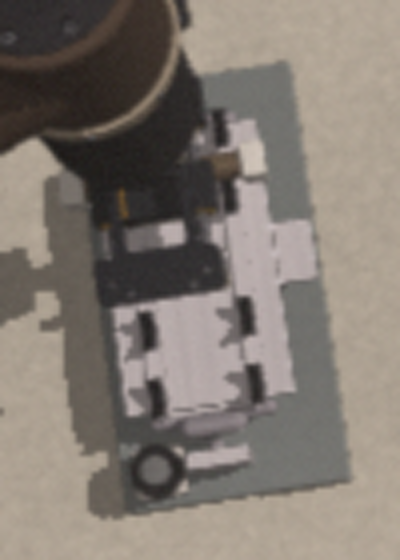

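The core is held level, its cap at (250,160) in the crop, over the far half of the carrier. Lowering it now.

Emit:
{"op": "drive_tool", "data": {"moves": [[0, 0, 30, 0, 0, 0, 1], [0, 0, 55, 0, 0, 0, 1], [0, 0, 68, 0, 0, 0, 1], [0, 0, 75, 0, 0, 0, 1], [0, 0, 79, 0, 0, 0, 1], [0, 0, 81, 0, 0, 0, 1], [0, 0, 81, 0, 0, 0, 1]]}}

```text
t: 14.92
eef_pos: [0.622, 0.1506, 0.2401]
ee_rot: [3.141, 0.001, -3.003]
force: [0.5, -0.6, -0.8]
width: 0.0168
```

```bash
python3 - <<'E'
from plan import *
print(now())
E
```

```text
(14.93, array([0.6221, 0.1507, 0.0808]), array([ 1.7999e+02,  4.0000e-02, -1.7207e+02]), array([ 0.5, -0.6, -0.8]), 0.0168)
```

Emit:
{"op": "drive_tool", "data": {"moves": [[0, 0, 1, 0, 0, 0, 1], [0, 0, 1.5, 0, 0, 0, 1], [0, 0, 1.5, 0, 0, 0, 0.6], [0, 0, 1.5, 0, 0, 0, 0.38], [0, 0, 1.5, 0, 0, 0, 0.38], [0, 0, 1.5, 0, 0, 0, 0.38], [0, 0, -20, 0, 0, 0, 0.38], [0, 0, -60, 0, 0, 0, 0.3], [0, 0, -110, 0, 0, 0, 0.2], [0, 0, -110, 0, 0, 0, 0.2], [0, 0, -110, 0, 0, 0, 0.2]]}}

```text
t: 16.3
eef_pos: [0.6216, 0.1504, 0.3495]
ee_rot: [3.141, -0.0, -3.004]
force: [0.1, 0.6, -0.6]
width: 0.0351
```

```bash
python3 - <<'E'
from plan import *
print(now()); print(row(.5185,.4164,.18,100.4))
E
```

```text
(16.3, array([0.6216, 0.1505, 0.1902]), array([ 179.97,   -0.  , -172.09]), array([ 0.1,  0.6, -0.6]), 0.0351)
[65.5, 277.6, 10.4, 0.0, -0.0, 87.5]
```

```bash
cat > cores.py <<'E'
from meas import *
def caps(f,names=""):
    """white caps: image blobs bright, height .015-.1 above bench; prints centre by depth"""
    w=pts(f); im=f["img"].astype(int); z=w[...,2]
    m=(im.min(2)>118)&(im.max(2)-im.min(2)<45)&(z>.016)&(z<.1); m[:, :110]=0; m[:,520:]=0; m[:110]=0; m[290:]=0
    l,n=ndimage.label(m)
    for i in range(1,n+1):
        v,u=np.where(l==i)
        if 20<len(u)<90: print(len(u),(round(u.mean()),round(v.mean())),w[v,u].mean(0).round(4),"ztop",np.percentile(w[v,u,2],80).round(4))
if __name__=="__main__":
    f=grab_frame("top"); np.save("cores.npy",f,allow_pickle=True); caps(f)
    w=pts(f)
    for b in blobs(f,w,.026,.06,(150,175,225,250),60): print("core blob",b.round(4))
    for b in blobs(f,w,.07,.092,(230,130,320,250),20): print("on carrier",b.round(4))
E
python3 cores.py
```

```text
44 (111, 147) [0.7091 0.6106 0.0283] ztop 0.0356
25 (258, 178) [0.6022 0.1719 0.0554] ztop 0.0577
35 (274, 225) [0.4665 0.1254 0.0596] ztop 0.0614
72 (275, 233) [0.4435 0.1233 0.0574] ztop 0.0632
on carrier [1.240000e+02 2.810242e+02 1.672016e+02 6.267000e-01 1.029000e-01
 8.270000e-02]
```

```bash
python3 - <<'E'
from h import *
f=np.load("cores.npy",allow_pickle=True).item(); g=grab_frame("side")
np.save("cores_s.npy",g,allow_pickle=True)
a=cv2.resize(f["img"][110:310,110:330],None,fx=1.8,fy=1.8); b=cv2.resize(g["img"][180:380,210:430],None,fx=1.8,fy=1.8)
cv2.imwrite("pics/l3.png",np.hstack([a,b])[:,:,::-1])
E
```

```text
(no output)
```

View pics/l3.png

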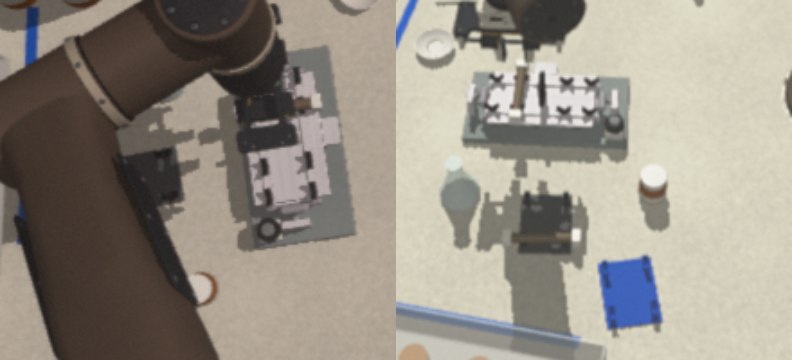

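The top view is blocked by the arm. In the side view, the placed core is next to the blade at about (520,88), in saddle2, and the outer core is still in the rack at about (545,238). I'll measure both in the side view.

```bash
cat > sidec.py <<'E'
from meas import *
def incarrier(g,lo,hi,box):
    w=pts(g); x0,x1,y0,y1=box
    with np.errstate(invalid="ignore"): m=(w[...,0]>x0)&(w[...,0]<x1)&(w[...,1]>y0)&(w[...,1]<y1)&(w[...,2]>lo)&(w[...,2]<hi)
    return w[m]
def fit(p):
    """rect over top-surface points -> centre, size mm, slope of z along axis"""
    q=(p[:,:2]*1000).astype(np.float32); c=p[:,:2].mean(0); u,s,vt=np.linalg.svd(p[:,:2]-c,full_matrices=False)
    a=vt[0]; t=(p[:,:2]-c)@a; k=np.polyfit(t,p[:,2],1); ang=np.degrees(np.arctan2(a[1],a[0]))
    lo,hi=np.percentile(t,[.5,99.5]); mid=c+a*(lo+hi)/2
    print(len(p),"mean",c.round(4),"mid",mid.round(4),"len",(hi-lo).round(4),"ang",round(ang,1),"z",p[:,2].mean().round(4),"tilt",np.degrees(np.arctan(k[0])).round(1))
if __name__=="__main__":
    g=np.load("cores_s.npy",allow_pickle=True).item(); h=np.load("side0.npy",allow_pickle=True).item()
    for n,x in(("now",g),("start",h)): print(n); fit(incarrier(x,.027,.06,(.40,.63,.385,.45)))
    print("saddle2");fit(incarrier(g,.068,.092,(.602,.64,.07,.235)))
E
python3 sidec.py
```

```text
now
212 mean [0.5184 0.4221] mid [0.5179 0.422 ] len 0.1333 ang -169.7 z 0.0319 tilt 0.1
start
217 mean [0.5175 0.4224] mid [0.5179 0.4225] len 0.1337 ang -170.0 z 0.0319 tilt -0.0
saddle2
205 mean [0.6215 0.1587] mid [0.6221 0.1543] len 0.139 ang 97.3 z 0.0784 tilt 0.1
```

Emit:
{"op": "drive_tool", "data": {"moves": [[66, 278, 10, 0, 0, 88, 0.2], [66, 278, 10, 0, 0, 88, 0.2], [66, 278, 10, 0, 0, 88, 0.2], [66, 278, 10, 0, 0, 88, 0.2], [66, 278, 10, 0, 0, 88, 0.2], [66, 278, 10, 0, 0, 88, 0.2], [66, 278, 10, 0, 0, 88, 0.2], [66, 278, 10, 0, 0, 88, 0.2], [66, 278, 10, 0, 0, 88, 0.2], [66, 278, 10, 0, 0, 88, 0.2], [66, 278, 10, 0, 0, 88, 0.2]]}}

```text
t: 17.77
eef_pos: [0.5182, 0.4167, 0.3389]
ee_rot: [-3.141, 0.001, 1.745]
force: [-1.0, 0.3, 1.2]
width: 0.0348
```

```bash
python3 - <<'E'
from plan import *
print(now()); print(row(.5185,.4164,.029,100.4))
E
```

```text
(17.77, array([0.5181, 0.4166, 0.1796]), array([-1.7995e+02,  5.0000e-02,  1.0000e+02]), array([-1. ,  0.3,  1.2]), 0.0348)
[-0.2, 0.4, 150.6, -0.1, 0.0, -0.4]
```

Emit:
{"op": "drive_tool", "data": {"moves": [[0, 0, 50, 0, 0, 0, 0.2], [0, 0, 100, 0, 0, 0, 0.2], [0, 0, 130, 0, 0, 0, 0.2], [0, 0, 150, 0, 0, 0, 0.2], [0, 0, 150, 0, 0, 0, 0.2], [0, 0, 150, 0, 0, 0, 1], [0, 0, 150, 0, 0, 0, 1], [0, 0, 150, 0, 0, 0, 1], [0, 0, 150, 0, 0, 0, 1], [0, 0, 150, 0, 0, 0, 1]], "grip_force": 35}}

```text
t: 19.02
eef_pos: [0.5185, 0.4171, 0.1909]
ee_rot: [3.14, -0.001, 1.744]
force: [-1.2, -1.4, 6.0]
width: 0.0168
```

```bash
python3 - <<'E'
from plan import *
print(now())
E
```

```text
(19.02, array([0.5187, 0.4173, 0.0316]), array([ 1.7992e+02, -5.0000e-02,  9.9950e+01]), array([-1.2, -1.4,  6. ]), 0.0168)
```

Emit:
{"op": "drive_tool", "data": {"moves": [[0, 0, -20, 0, 0, 0, 1], [0, 0, -60, 0, 0, 0, 1], [0, 0, -110, 0, 0, 0, 1], [0, 0, -130, 0, 0, 0, 1], [0, 0, -130, 0, 0, 0, 1], [0, 0, -130, 0, 0, 0, 1]]}}

```text
t: 19.77
eef_pos: [0.5178, 0.4164, 0.3184]
ee_rot: [-3.14, 0.001, 1.744]
force: [-0.5, -0.2, -0.5]
width: 0.0167
```

```bash
python3 - <<'E'
from plan import *
print(now()); print(row(.5344,.1382,.16,188))
E
```

```text
(19.77, array([0.5176, 0.4162, 0.1591]), array([-1.7991e+02,  5.0000e-02,  9.9900e+01]), array([-0.5, -0.2, -0.5]), 0.0167)
[-276.9, -31.5, -0.6, -0.1, -0.0, -88.1]
```

Emit:
{"op": "drive_tool", "data": {"moves": [[-277, -31, -3, 0, 0, -88, 1], [-277, -31, -3, 0, 0, -88, 1], [-277, -31, -3, 0, 0, -88, 1], [-277, -31, -3, 0, 0, -88, 1], [-277, -31, -3, 0, 0, -88, 1], [-277, -31, -3, 0, 0, -88, 1], [-277, -31, -3, 0, 0, -88, 1], [-277, -31, -3, 0, 0, -88, 1], [-277, -31, -3, 0, 0, -88, 1], [-277, -31, -3, 0, 0, -88, 1], [-277, -31, -3, 0, 0, -88, 1], [-277, -31, -3, 0, 0, -88, 1]]}}

```text
t: 21.28
eef_pos: [0.5354, 0.1385, 0.3223]
ee_rot: [-3.141, -0.001, -3.004]
force: [0.7, -1.1, -0.7]
width: 0.017
```

```bash
python3 - <<'E'
from plan import *
print(now()); print(row(.5344,.1382,.0806,188))
E
```

```text
(21.27, array([0.5353, 0.1385, 0.163 ]), array([-1.7999e+02, -3.0000e-02, -1.7212e+02]), array([ 0.7, -1.1, -0.7]), 0.017)
[1.0, -0.2, 82.4, -0.0, -0.0, -0.1]
```

Emit:
{"op": "drive_tool", "data": {"moves": [[1, 0, 30, 0, 0, 0, 1], [1, 0, 55, 0, 0, 0, 1], [1, 0, 68, 0, 0, 0, 1], [1, 0, 76, 0, 0, 0, 1], [1, 0, 80, 0, 0, 0, 1], [1, 0, 82, 0, 0, 0, 1], [1, 0, 83, 0, 0, 0, 1], [1, 0, 83, 0, 0, 0, 1]]}}

```text
t: 22.28
eef_pos: [0.5346, 0.1385, 0.2401]
ee_rot: [3.141, 0.001, -3.003]
force: [1.2, 0.2, -0.7]
width: 0.0168
```

```bash
python3 - <<'E'
from plan import *
print(now())
E
```

```text
(22.27, array([0.5347, 0.1386, 0.0808]), array([ 1.7998e+02,  5.0000e-02, -1.7207e+02]), array([ 1.2,  0.2, -0.7]), 0.0168)
```

Release, rise, and look. Then move toward the button.

Emit:
{"op": "drive_tool", "data": {"moves": [[0, 0, 1, 0, 0, 0, 1], [0, 0, 1, 0, 0, 0, 0.6], [0, 0, 1, 0, 0, 0, 0.38], [0, 0, 1, 0, 0, 0, 0.38], [0, 0, 1, 0, 0, 0, 0.38], [0, 0, -20, 0, 0, 0, 0.38], [0, 0, -60, 0, 0, 0, 0.38], [0, 0, -110, 0, 0, 0, 1], [-100, 100, -110, 0, 0, 0, 1], [-160, 100, -110, 0, 0, 0, 1], [-160, 200, -110, 0, 0, 0, 1], [-160, 200, -110, 0, 0, 0, 1]]}}

```text
t: 23.78
eef_pos: [0.6613, 0.3438, 0.3491]
ee_rot: [-3.141, -0.001, -3.005]
force: [-0.0, 1.1, 0.9]
width: 0.0005
```

```bash
python3 - <<'E'
from sidec import *; from plan import *
print(now())
f=grab_frame("top"); g=grab_frame("side")
a=cv2.resize(f["img"][110:290,200:330],None,fx=3,fy=3); b=cv2.resize(g["img"][180:300,230:360],None,fx=3,fy=3); b=np.vstack([b,np.zeros((180,390,3),np.uint8)])
cv2.imwrite("pics/l4.png",np.hstack([a,b])[:,:,::-1])
np.save("l4t.npy",f,allow_pickle=True); np.save("l4s.npy",g,allow_pickle=True)
for n,c in(("top",f),("side",g)):
    print(n)
    for box in ((.602,.645,.06,.235),(.515,.558,.05,.22)):
        try: fit(incarrier(c,.072,.092,box))
        except Exception as e: print(e)
w=pts(f); print("blade",blobs(f,w,.095,.13,(240,150,310,230),4)); print("console",blobs(f,w,.044,.08,(248,228,270,248),4,.051))
im=f["img"]; print(row(.4327,.1694,.10,188))
E
```

```text
(23.77, array([0.6612, 0.3437, 0.1898]), array([-1.7998e+02, -4.0000e-02, -1.7215e+02]), array([-0. ,  1.1,  0.9]), 0.0005)
top
354 mean [0.6197 0.1606] mid [0.6196 0.1616] len 0.1345 ang -83.1 z 0.0826 tilt -0.5
352 mean [0.5341 0.1392] mid [0.5341 0.1388] len 0.1344 ang -82.6 z 0.0828 tilt -0.2
side
index 0 is out of bounds for axis 0 with size 0
128 mean [0.5311 0.1705] mid [0.5319 0.1631] len 0.0996 ang 96.3 z 0.0791 tilt 1.8
blade [[7.30000000e+01 2.65273973e+02 1.83246575e+02 5.77432296e-01
  1.43930756e-01 1.08459601e-01]]
console [[6.00000000e+00 2.68000000e+02 2.28500000e+02 4.58196704e-01
  1.43622628e-01 5.73272515e-02]
 [1.28000000e+02 2.58789062e+02 2.37117188e+02 4.34415979e-01
  1.69632732e-01 5.11694477e-02]
 [1.50000000e+01 2.68000000e+02 2.35000000e+02 4.39903911e-01
  1.43674926e-01 6.13265243e-02]]
[251.3, -144.3, 88.2, -0.0, -0.1, 0.1]sidec.py:8: RuntimeWarning: Mean of empty slice.
  q=(p[:,:2]*1000).astype(np.float32); c=p[:,:2].mean(0); u,s,vt=np.linalg.svd(p[:,:2]-c,full_matrices=False)
  ret = um.true_divide(
```

View pics/l4.png

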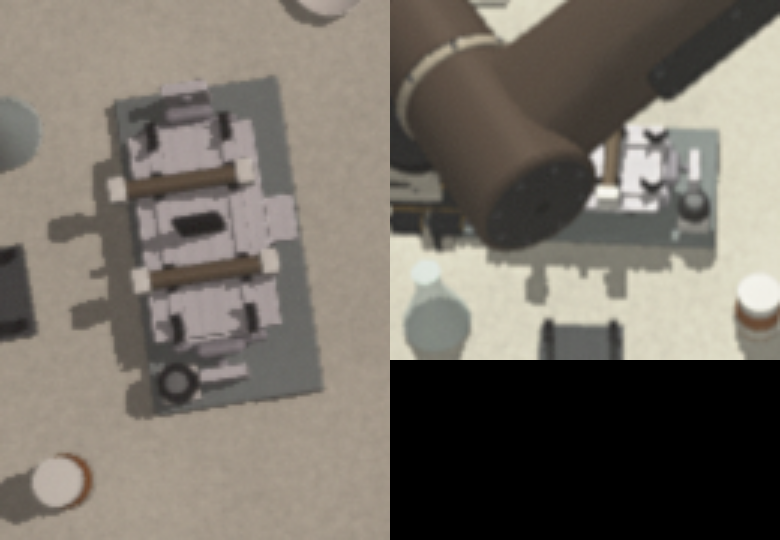

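The upper core (saddle2) has moved about 11 mm along its axis: mid is (0.6196, 0.1616) against (0.6216, 0.1504). The lower core is centred. I'll re-grip and re-centre the upper one before pressing start.

```bash
python3 - <<'E'
from plan import *
print(now()); print(row(.6208,.1558,.19,188),row(.6208,.1558,.0796,188))
E
```

```text
(23.88, array([0.661 , 0.3476, 0.1878]), array([-1.7996e+02, -7.0000e-02, -1.7188e+02]), array([-0.3, -0.3, -0.6]), 0.0004)
[67.1, -184.3, -2.0, -0.0, -0.1, 0.1] [67.0, -184.3, 108.4, -0.0, -0.1, 0.1]
```

Emit:
{"op": "drive_tool", "data": {"moves": [[67, -184, -5, 0, 0, 0, 0.36], [67, -184, -5, 0, 0, 0, 0.36], [67, -184, -5, 0, 0, 0, 0.36], [67, -184, -5, 0, 0, 0, 0.36], [67, -184, -5, 0, 0, 0, 0.36], [67, -184, -5, 0, 0, 0, 0.36], [67, -184, -5, 0, 0, 0, 0.36]]}}

```text
t: 24.75
eef_pos: [0.6197, 0.1523, 0.3542]
ee_rot: [-3.141, -0.001, -3.002]
force: [0.1, -0.0, -1.1]
width: 0.028
```

```bash
python3 - <<'E'
from plan import *
print(now()); print(row(.6208,.1558,.079,188))
E
```

```text
(24.75, array([0.6196, 0.1522, 0.1949]), array([-1.7999e+02, -3.0000e-02, -1.7201e+02]), array([ 0.1, -0. , -1.1]), 0.028)
[-1.7, 3.3, 115.9, -0.0, -0.0, -0.0]
```

Emit:
{"op": "drive_tool", "data": {"moves": [[-1.5, 4, 0, 0, 0, 0, 0.36], [-1.5, 4, 50, 0, 0, 0, 0.36], [-1.5, 4, 90, 0, 0, 0, 0.36], [-1.5, 4, 108, 0, 0, 0, 0.36], [-1.5, 4, 115, 0, 0, 0, 0.36], [-1.5, 4, 115, 0, 0, 0, 0.36], [-1.5, 4, 115, 0, 0, 0, 1], [-1.5, 4, 115, 0, 0, 0, 1], [-1.5, 4, 115, 0, 0, 0, 1], [-1.5, 4, 115, 0, 0, 0, 1]]}}

```text
t: 26.0
eef_pos: [0.6211, 0.1555, 0.2409]
ee_rot: [3.141, 0.003, -3.003]
force: [2.7, 1.3, 5.4]
width: 0.0167
```

```bash
python3 - <<'E'
from plan import *
print(now())
E
```

```text
(26.0, array([0.6216, 0.1556, 0.0816]), array([ 1.7996e+02,  1.6000e-01, -1.7206e+02]), array([2.7, 1.3, 5.4]), 0.0167)
```

Gripped. Lift 10, shift −11 along tool y, lower, release and clear.

Emit:
{"op": "drive_tool", "data": {"moves": [[0, 0, -10, 0, 0, 0, 1], [0, 0, -10, 0, 0, 0, 1], [0, -6, -10, 0, 0, 0, 1], [0, -11, -10, 0, 0, 0, 1], [0, -11, -10, 0, 0, 0, 1], [0, -11, -10, 0, 0, 0, 1], [0, -11, -5, 0, 0, 0, 1], [0, -11, -1, 0, 0, 0, 1], [0, -11, 0, 0, 0, 0, 1], [0, -11, 0, 0, 0, 0, 1], [0, -11, 0, 0, 0, 0, 1]]}}

```text
t: 27.38
eef_pos: [0.6227, 0.1447, 0.2408]
ee_rot: [3.141, 0.003, -3.003]
force: [1.3, -0.8, 6.4]
width: 0.0171
```

```bash
python3 - <<'E'
from plan import *
print(now())
E
```

```text
(27.38, array([0.6231, 0.1448, 0.0815]), array([ 1.7998e+02,  1.6000e-01, -1.7204e+02]), array([ 1.3, -0.8,  6.4]), 0.0171)
```

Emit:
{"op": "drive_tool", "data": {"moves": [[0, 0, 0, 0, 0, 0, 0.6], [0, 0, 0, 0, 0, 0, 0.38], [0, 0, 0, 0, 0, 0, 0.38], [0, 0, 0, 0, 0, 0, 0.38], [0, 0, -20, 0, 0, 0, 0.38], [0, 0, -60, 0, 0, 0, 0.38], [0, 0, -110, 0, 0, 0, 0.38], [-40, 60, -110, 0, 0, 0, 1], [-40, 120, -110, 0, 0, 0, 1], [-40, 180, -110, 0, 0, 0, 1], [-40, 180, -110, 0, 0, 0, 1], [-40, 180, -110, 0, 0, 0, 1]]}}

```text
t: 28.88
eef_pos: [0.6364, 0.3286, 0.349]
ee_rot: [-3.141, -0.001, -3.002]
force: [0.4, -0.4, -0.6]
width: 0.0002
```

```bash
cat > chk.py <<'E'
from sidec import *; from plan import *
print(now())
f=grab_frame("top"); np.save("chk.npy",f,allow_pickle=True)
for n,c,box in (("saddle2 .6216 .1504",f,(.600,.645,.06,.235)),("saddle1 .5344 .1382",f,(.515,.558,.05,.22))):
    print(n); fit(incarrier(c,.072,.092,box))
w=pts(f); print("blade",blobs(f,w,.095,.13,(240,150,310,230),4)[:,3:])
E
python3 chk.py; python3 -c "
from plan import *
print(row(.4335,.1694,.10,188))"
```

```text
(28.88, array([0.6363, 0.3285, 0.1897]), array([-1.7997e+02, -6.0000e-02, -1.7201e+02]), array([ 0.4, -0.4, -0.6]), 0.0002)
saddle2 .6216 .1504
357 mean [0.6207 0.1506] mid [0.6207 0.1506] len 0.1345 ang -82.5 z 0.0826 tilt 0.1
saddle1 .5344 .1382
353 mean [0.534  0.1393] mid [0.534  0.1388] len 0.1344 ang -82.5 z 0.0828 tilt -0.4
blade [[0.57733628 0.14395447 0.10938525]]
[222.9, -128.7, 90.2, -0.0, -0.0, -0.1]
```

Both cores are level and centred within 1 mm, and the carrier is still home. Next, the button, with the fingers closed.

Emit:
{"op": "drive_tool", "data": {"moves": [[223, -129, 0, 0, 0, 0, 1], [223, -129, 0, 0, 0, 0, 1], [223, -129, 0, 0, 0, 0, 1], [223, -129, 0, 0, 0, 0, 1], [223, -129, 30, 0, 0, 0, 1], [223, -129, 60, 0, 0, 0, 1], [223, -129, 80, 0, 0, 0, 1], [223, -129, 80, 0, 0, 0, 1], [223, -129, 80, 0, 0, 0, 1]]}}

```text
t: 30.05
eef_pos: [0.434, 0.1692, 0.2706]
ee_rot: [3.141, 0.001, -3.004]
force: [-0.2, 0.2, 0.8]
width: 0.0006
```

```bash
python3 - <<'E'
from plan import *
print(now()); print(row(.4331,.1695,.051+.0187,188))
E
```

```text
(30.05, array([0.4342, 0.1693, 0.1113]), array([ 1.7998e+02,  6.0000e-02, -1.7213e+02]), array([-0.2,  0.2,  0.8]), 0.0006)
[0.9, 0.4, 41.6, 0.0, 0.1, -0.1]
```

Emit:
{"op": "drive_tool", "data": {"moves": [[1, 0, 25, 0, 0, 0, 1], [1, 0, 36, 0, 0, 0, 1], [1, 0, 41, 0, 0, 0, 1], [1, 0, 44, 0, 0, 0, 1], [1, 0, 46, 0, 0, 0, 1], [1, 0, 46, 0, 0, 0, 1]]}}

```text
t: 30.8
eef_pos: [0.4328, 0.1695, 0.2274]
ee_rot: [-3.141, 0.001, -3.002]
force: [-17.6, -5.2, 48.4]
width: 0.0004
```

```bash
python3 - <<'E'
from plan import *
print(now())
E
```

```text
(30.8, array([0.433 , 0.1695, 0.0681]), array([-1.7998e+02,  7.0000e-02, -1.7198e+02]), array([-17.6,  -5.2,  48.4]), 0.0004)
```

Force reached 48 N with the tip only about 1.6 mm below the button's nominal top, so the bezel may be carrying the fingers. I'll back off and check the bezel against the button height in the stored frames.

Emit:
{"op": "drive_tool", "data": {"moves": [[0, 0, -5, 0, 0, 0, 1], [0, 0, -30, 0, 0, 0, 1], [0, 0, -30, 0, 0, 0, 1]]}}

```text
t: 31.18
eef_pos: [0.4334, 0.1702, 0.2559]
ee_rot: [3.139, 0.004, -3.003]
force: [0.1, 0.2, -0.4]
width: 0.0002
```

```bash
python3 - <<'E'
from plan import *
print(now())
F=[np.load(n,allow_pickle=True).item() for n in("top0.npy","top_l1.npy","cores.npy","t2.npy","l4t.npy","chk.npy")]
u,v=proj(F[0],[.4331,.1695,.051]); print(u,v); u,v=int(round(u)),int(round(v))
Z=np.mean([pts(f)[v-9:v+10,u-9:u+10,2] for f in F],0)*1000
np.set_printoptions(linewidth=200); print(Z.round(0).astype(int)); print(F[0]["img"][v-9:v+10,u-9:u+10].mean(2).astype(int))
E
```

```text
(31.18, array([0.434 , 0.1707, 0.0966]), array([ 179.86,    0.23, -172.05]), array([ 0.1,  0.2, -0.4]), 0.0002)
258.83622667299215 237.5853196477566
[[                  14                   16                   17                   15                   16 -9223372036854775808                   15                   14 -9223372036854775808
                    16                   17                   15                   16                   14                   14                   18                   17 -9223372036854775808
                    56]
 [                  19                   13                   15                   17                   17                   14                   16                   16                   14
                    13                   16 -9223372036854775808                   15                   15                   16                   17                   18                   16
                    14]
 [                  17                   16                   16                   16                   16                   16            
[... 7625 characters left out ...]
64  63]
 [ 68  65  58  38  40  43  60  78  82  81  72  57  41  41  53  91 117  75  71]
 [ 70  63  59  46  37  38  39  47  50  47  45  42  42  49  81 125 133  88  92]
 [ 76  64  63  60  56  49  41  43  42  40  39  41  44  65 105 137 131 104  98]
 [ 77  65  65  69  74  73  53  43  43  40  41  43  53  79  98  97  89  96  96]
 [ 77  64  66  65  75  83  79  65  52  49  53  59  70  79  95  93  93  96  95]
 [ 78  67  65  62  62  67  66  70  70  69  75  91  91  93  92  90  88  83  86]
 [ 80  67  64  63  68  69  73  88  89  88  86  88  85  81  89  86  83  84  91]
 [ 79  72  66  70  80  81  80  77  85  87  85  89  90 106 128 131 131 132 133]]<stdin>:6: RuntimeWarning: invalid value encountered in cast
```

Depth shows the button standing about 9 mm proud of the ring, so a flat press can reach full travel. I'll press again slowly and read force against depth, to see the spring and then the stop.

Emit:
{"op": "drive_tool", "data": {"moves": [[-0.5, 0, 15, 0, 0, 0, 1], [-0.5, -1, 22, 0, 0, 0, 1], [-0.5, -1, 22, 0, 0, 0, 1], [-0.5, -1, 22, 0, 0, 0, 1]]}}

```text
t: 31.68
eef_pos: [0.4332, 0.1685, 0.2318]
ee_rot: [-3.141, -0.001, -3.003]
force: [-1.0, 0.5, 1.4]
width: 0.0002
```

Emit:
{"op": "drive_tool", "data": {"moves": [[0, 0, 1.5, 0, 0, 0, 1], [0, 0, 1.5, 0, 0, 0, 1], [0, 0, 1.5, 0, 0, 0, 1]]}}

```text
t: 32.05
eef_pos: [0.4332, 0.1685, 0.2302]
ee_rot: [-3.141, -0.0, -3.003]
force: [-1.0, 0.2, 2.7]
width: 0.0006
```

Emit:
{"op": "drive_tool", "data": {"moves": [[0, 0, 1.5, 0, 0, 0, 1], [0, 0, 1.5, 0, 0, 0, 1], [0, 0, 1.5, 0, 0, 0, 1]]}}

```text
t: 32.42
eef_pos: [0.4332, 0.1685, 0.2286]
ee_rot: [-3.141, -0.0, -3.003]
force: [-2.0, -0.9, 3.3]
width: 0.0002
```

Emit:
{"op": "drive_tool", "data": {"moves": [[0, 0, 1.5, 0, 0, 0, 1], [0, 0, 1.5, 0, 0, 0, 1], [0, 0, 1.5, 0, 0, 0, 1]]}}

```text
t: 32.8
eef_pos: [0.4332, 0.1685, 0.2281]
ee_rot: [-3.141, 0.0, -3.003]
force: [-6.9, -2.2, 16.6]
width: 0.0007
```

Emit:
{"op": "drive_tool", "data": {"moves": [[0, 0, 1, 0, 0, 0, 1], [0, 0, 1, 0, 0, 0, 1], [0, 0, 1, 0, 0, 0, 1]]}}

```text
t: 33.17
eef_pos: [0.4333, 0.1685, 0.2279]
ee_rot: [-3.141, 0.001, -3.003]
force: [-10.8, -3.4, 27.6]
width: 0.0002
```

The force rises as a spring (1.4, 2.7, 3.3 N), then hits a hard stop, so the button bottomed out. Raising clear, then fetching the saddle1 core.

Emit:
{"op": "drive_tool", "data": {"moves": [[0, 0, -5, 0, 0, 0, 1], [0, 0, -50, 0, 0, 0, 1], [0, 0, -120, 0, 0, 0, 0.36], [-20, 100, -120, 0, 0, 0, 0.36], [-20, 160, -120, 0, 0, 0, 0.36], [-20, 180, -120, 0, 0, 0, 0.36], [-20, 180, -120, 0, 0, 0, 0.36], [-20, 180, -120, 0, 0, 0, 0.36]]}}

```text
t: 34.17
eef_pos: [0.4281, 0.3498, 0.3455]
ee_rot: [-3.141, -0.001, -3.003]
force: [-1.5, -0.5, 0.1]
width: 0.0281
```

```bash
python3 chk.py; python3 -c "
from plan import *
print(now(),row(.5344,.1385,.19,188))"
```

```text
(34.17, array([0.428 , 0.3498, 0.1862]), array([-1.7997e+02, -3.0000e-02, -1.7204e+02]), array([-1.5, -0.5,  0.1]), 0.0281)
saddle2 .6216 .1504
357 mean [0.6206 0.1513] mid [0.6207 0.1507] len 0.1345 ang -82.0 z 0.0827 tilt 0.1
saddle1 .5344 .1382
356 mean [0.534 0.139] mid [0.534  0.1391] len 0.1347 ang -82.6 z 0.0827 tilt -0.6
blade [[0.57750873 0.14383547 0.10902097]]
(34.23, array([0.4282, 0.3492, 0.1864]), array([-1.7998e+02, -3.0000e-02, -1.7208e+02]), array([-0.1, -0.1,  1.2]), 0.028) [-76.2, -223.3, -3.5, -0.0, -0.0, -0.1]
```

Emit:
{"op": "drive_tool", "data": {"moves": [[-76, -223, -4, 0, 0, 0, 0.36], [-76, -223, -4, 0, 0, 0, 0.36], [-76, -223, -4, 0, 0, 0, 0.36], [-76, -223, -4, 0, 0, 0, 0.36], [-76, -223, -4, 0, 0, 0, 0.36], [-76, -223, -4, 0, 0, 0, 0.36], [-76, -223, -4, 0, 0, 0, 0.36], [-76, -223, -4, 0, 0, 0, 0.36]]}}

```text
t: 35.22
eef_pos: [0.5339, 0.14, 0.3503]
ee_rot: [3.141, 0.0, -3.002]
force: [0.7, 0.5, 0.2]
width: 0.0278
```

```bash
python3 -c "
from plan import *
print(now(),row(.5342,.1385,.079,188))"
```

```text
(35.23, array([0.534, 0.14 , 0.191]), array([ 1.7999e+02,  1.0000e-02, -1.7200e+02]), array([0.7, 0.5, 0.2]), 0.0278) [-0.0, -1.6, 112.0, 0.0, 0.0, 0.0]
```

Emit:
{"op": "drive_tool", "data": {"moves": [[0, -1.5, 50, 0, 0, 0, 0.36], [0, -1.5, 85, 0, 0, 0, 0.36], [0, -1.5, 105, 0, 0, 0, 0.36], [0, -1.5, 112, 0, 0, 0, 0.36], [0, -1.5, 112, 0, 0, 0, 0.36], [0, -1.5, 112, 0, 0, 0, 1], [0, -1.5, 112, 0, 0, 0, 1], [0, -1.5, 112, 0, 0, 0, 1], [0, -1.5, 112, 0, 0, 0, 1]], "grip_force": 35}}

```text
t: 36.35
eef_pos: [0.5349, 0.138, 0.2391]
ee_rot: [3.141, 0.002, -3.003]
force: [-0.3, 1.6, 6.4]
width: 0.0171
```

```bash
python3 -c "
from plan import *
print(now())"
```

```text
(36.35, array([0.5352, 0.1381, 0.0798]), array([ 1.7996e+02,  1.1000e-01, -1.7207e+02]), array([-0.3,  1.6,  6.4]), 0.0171)
```

Emit:
{"op": "drive_tool", "data": {"moves": [[0, 0, -15, 0, 0, 0, 1], [0, 0, -50, 0, 0, 0, 1], [0, 0, -90, 0, 0, 0, 1], [0, 0, -90, 0, 0, 0, 1], [0, 0, -90, 0, 0, 0, 1]]}}

```text
t: 36.98
eef_pos: [0.534, 0.1374, 0.3282]
ee_rot: [3.141, -0.001, -3.004]
force: [-0.5, -0.1, -1.9]
width: 0.0171
```

```bash
python3 -c "
from plan import *
print(now(),row(.5185,.4166,.17,100.3))"
```

```text
(36.98, array([0.5339, 0.1374, 0.1689]), array([ 1.7998e+02, -3.0000e-02, -1.7210e+02]), array([-0.5, -0.1, -1.9]), 0.0171) [-23.0, 278.7, -1.0, -0.0, -0.0, 87.6]
```

Emit:
{"op": "drive_tool", "data": {"moves": [[-23, 279, -1, 0, 0, 88, 1], [-23, 279, -1, 0, 0, 88, 1], [-23, 279, -1, 0, 0, 88, 1], [-23, 279, -1, 0, 0, 88, 1], [-23, 279, -1, 0, 0, 88, 1], [-23, 279, -1, 0, 0, 88, 1], [-23, 279, -1, 0, 0, 88, 1], [-23, 279, -1, 0, 0, 88, 1], [-23, 279, -1, 0, 0, 88, 1], [-23, 279, -1, 0, 0, 88, 1], [-23, 279, -1, 0, 0, 88, 1], [-23, 279, -1, 0, 0, 88, 1]]}}

```text
t: 38.48
eef_pos: [0.5188, 0.4172, 0.3288]
ee_rot: [-3.141, 0.0, 1.745]
force: [-0.4, -0.7, -0.9]
width: 0.0168
```

```bash
python3 -c "
from plan import *
print(now(),row(.5185,.4166,.031,100.3))"
```

```text
(38.48, array([0.5187, 0.4171, 0.1695]), array([-1.7997e+02,  2.0000e-02,  9.9960e+01]), array([-0.4, -0.7, -0.9]), 0.0168) [-0.5, -0.3, 138.5, -0.0, 0.0, -0.3]
```

Emit:
{"op": "drive_tool", "data": {"moves": [[-0.5, 0, 50, 0, 0, 0, 1], [-0.5, 0, 95, 0, 0, 0, 1], [-0.5, 0, 122, 0, 0, 0, 1], [-0.5, 0, 132, 0, 0, 0, 1], [-0.5, 0, 137, 0, 0, 0, 1], [-0.5, 0, 139, 0, 0, 0, 1], [-0.5, 0, 139, 0, 0, 0, 1], [-0.5, 0, 139, 0, 0, 0, 1]]}}

```text
t: 39.48
eef_pos: [0.5191, 0.417, 0.1911]
ee_rot: [3.14, -0.001, 1.744]
force: [-0.7, 0.5, 0.6]
width: 0.017
```

```bash
python3 -c "
from plan import *
print(now())"
```

```text
(39.48, array([0.5193, 0.4172, 0.0318]), array([ 1.7993e+02, -6.0000e-02,  9.9930e+01]), array([-0.7,  0.5,  0.6]), 0.017)
```

Emit:
{"op": "drive_tool", "data": {"moves": [[0, 0, 1, 0, 0, 0, 1], [0, 0, 1, 0, 0, 0, 0.6], [0, 0, 1, 0, 0, 0, 0.36], [0, 0, 1, 0, 0, 0, 0.36], [0, 0, 1, 0, 0, 0, 0.36], [0, 0, -20, 0, 0, 0, 0.36], [0, 0, -70, 0, 0, 0, 0.36], [0, 0, -130, 0, 0, 0, 0.36], [0, 0, -160, 0, 0, 0, 0.36], [0, 0, -160, 0, 0, 0, 0.36]]}}

```text
t: 40.72
eef_pos: [0.5193, 0.4171, 0.3536]
ee_rot: [3.137, -0.004, 1.744]
force: [0.2, -0.1, -1.2]
width: 0.0281
```

```bash
python3 - <<'E'
from sidec import *; from plan import *
print(now(),row(.6214,.1507,.19,188))
f=grab_frame("top"); g=grab_frame("side")
for c in(f,g):
    for b,lo,hi in(((.600,.645,.06,.235),.072,.092),((.40,.63,.385,.45),.027,.06)):
        try: fit(incarrier(c,lo,hi,b))
        except Exception as e: print("none")
E
```

```text
(40.73, array([0.5199, 0.4178, 0.1943]), array([179.76,  -0.21,  99.93]), array([ 0.2, -0.1, -1.2]), 0.0281) [-280.0, 54.6, 3.5, 0.4, 0.0, -88.1]
356 mean [0.6206 0.1513] mid [0.6207 0.1506] len 0.1345 ang -82.1 z 0.0826 tilt 0.3
180 mean [0.486 0.41 ] mid [0.4894 0.4106] len 0.0739 ang -169.3 z 0.0347 tilt 2.8
none
216 mean [0.5223 0.423 ] mid [0.5207 0.4227] len 0.1332 ang -169.8 z 0.0318 tilt 0.0sidec.py:8: RuntimeWarning: Mean of empty slice.
  q=(p[:,:2]*1000).astype(np.float32); c=p[:,:2].mean(0); u,s,vt=np.linalg.svd(p[:,:2]-c,full_matrices=False)
  ret = um.true_divide(
```

Emit:
{"op": "drive_tool", "data": {"moves": [[-280, 55, 0, 0, 0, -88, 0.36], [-280, 55, 0, 0, 0, -88, 0.36], [-280, 55, 0, 0, 0, -88, 0.36], [-280, 55, 0, 0, 0, -88, 0.36], [-280, 55, 0, 0, 0, -88, 0.36], [-280, 55, 0, 0, 0, -88, 0.36], [-280, 55, 0, 0, 0, -88, 0.36], [-280, 55, 0, 0, 0, -88, 0.36], [-280, 55, 0, 0, 0, -88, 0.36], [-280, 55, 0, 0, 0, -88, 0.36], [-280, 55, 0, 0, 0, -88, 0.36]]}}

```text
t: 42.2
eef_pos: [0.6212, 0.1504, 0.3491]
ee_rot: [-3.141, -0.002, -3.005]
force: [0.2, 0.8, -0.4]
width: 0.0281
```

```bash
python3 -c "
from plan import *
print(now(),row(.6214,.1507,.079,188))"
```

```text
(42.2, array([0.6209, 0.1503, 0.1898]), array([-1.7997e+02, -9.0000e-02, -1.7216e+02]), array([ 0.2,  0.8, -0.4]), 0.0281) [-0.4, 0.3, 110.8, -0.0, -0.1, -0.2]
```

Emit:
{"op": "drive_tool", "data": {"moves": [[-0.5, 0, 50, 0, 0, 0, 0.36], [-0.5, 0, 85, 0, 0, 0, 0.36], [-0.5, 0, 104, 0, 0, 0, 0.36], [-0.5, 0, 111, 0, 0, 0, 0.36], [-0.5, 0, 111, 0, 0, 0, 0.36], [-0.5, 0, 111, 0, 0, 0, 1], [-0.5, 0, 111, 0, 0, 0, 1], [-0.5, 0, 111, 0, 0, 0, 1], [-0.5, 0, 111, 0, 0, 0, 1]], "grip_force": 35}}

```text
t: 43.32
eef_pos: [0.6221, 0.1506, 0.2401]
ee_rot: [3.141, 0.002, -3.003]
force: [-0.6, 0.1, 6.1]
width: 0.0167
```

```bash
python3 -c "
from plan import *
print(now())"
```

```text
(43.33, array([0.6224, 0.1507, 0.0808]), array([ 1.7998e+02,  9.0000e-02, -1.7207e+02]), array([-0.6,  0.1,  6.1]), 0.0167)
```

Emit:
{"op": "drive_tool", "data": {"moves": [[0, 0, -15, 0, 0, 0, 1], [0, 0, -50, 0, 0, 0, 1], [0, 0, -90, 0, 0, 0, 1], [0, 0, -90, 0, 0, 0, 1], [0, 0, -90, 0, 0, 0, 1]]}}

```text
t: 43.95
eef_pos: [0.6214, 0.1503, 0.3292]
ee_rot: [3.141, -0.0, -3.004]
force: [0.4, -0.6, -0.8]
width: 0.017
```

```bash
python3 -c "
from plan import *
print(now(),row(.5285,.337,.17,100.3))"
```

```text
(43.95, array([0.6214, 0.1504, 0.1699]), array([ 1.7998e+02, -2.0000e-02, -1.7210e+02]), array([ 0.4, -0.6, -0.8]), 0.017) [66.4, 197.7, 0.0, 0.0, -0.0, 87.6]
```

Emit:
{"op": "drive_tool", "data": {"moves": [[66, 198, 0, 0, 0, 88, 1], [66, 198, 0, 0, 0, 88, 1], [66, 198, 0, 0, 0, 88, 1], [66, 198, 0, 0, 0, 88, 1], [66, 198, 0, 0, 0, 88, 1], [66, 198, 0, 0, 0, 88, 1], [66, 198, 0, 0, 0, 88, 1], [66, 198, 0, 0, 0, 88, 1], [66, 198, 0, 0, 0, 88, 1], [66, 198, 0, 0, 0, 88, 1], [66, 198, 0, 0, 0, 88, 1], [66, 198, 0, 0, 0, 88, 1]]}}

```text
t: 45.45
eef_pos: [0.5291, 0.3375, 0.3289]
ee_rot: [-3.141, 0.0, 1.745]
force: [-0.4, 0.6, -1.0]
width: 0.0165
```

```bash
python3 - <<'E'
from sidec import *; from plan import *
print(now(),row(.5285,.337,.032,100.3))
g=grab_frame("side"); f=grab_frame("top"); np.save("l6t.npy",f,allow_pickle=True)
print("held side");fit(incarrier(g,.155,.19,(.42,.63,.31,.37)))
print("outer");fit(incarrier(g,.027,.06,(.40,.63,.385,.45))); 
a=cv2.resize(f["img"][150:260,140:270],None,fx=3,fy=3);b=cv2.resize(g["img"][240:350,250:380],None,fx=3,fy=3)
cv2.imwrite("pics/l6.png",np.hstack([a,b])[:,:,::-1])
E
```

```text
(45.45, array([0.5291, 0.3374, 0.1696]), array([-1.7998e+02,  2.0000e-02,  9.9970e+01]), array([-0.4,  0.6, -1. ]), 0.0165) [-0.3, -0.6, 137.6, -0.0, 0.0, -0.3]
held side
142 mean [0.5207 0.3429] mid [0.5289 0.3444] len 0.1348 ang -169.6 z 0.1682 tilt -0.2
outer
211 mean [0.5206 0.4226] mid [0.5208 0.4226] len 0.1333 ang -169.9 z 0.0319 tilt -0.2
```

View pics/l6.png

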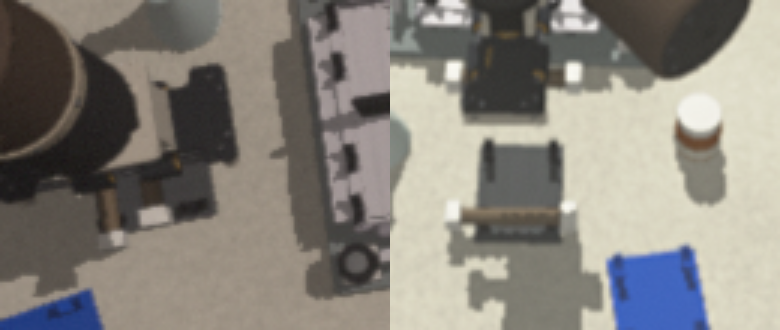

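```bash
python3 - <<'E'
from sidec import *
np.set_printoptions(precision=4,suppress=True,linewidth=150)
for n in("l4t.npy","chk.npy","l4s.npy","cores_s.npy"):
    f=np.load(n,allow_pickle=True).item(); w=pts(f)
    c=np.array([proj(f,[.525,.377,.02])]).round().astype(int)[0]
    b=blobs(f,w,.0155,.05,(c[0]-32,c[1]-32,c[0]+32,c[1]+32),3); b=b[(b[:,3]>.45)&(b[:,3]<.6)&(b[:,4]>.31)&(b[:,4]<.45)]; print(n);print(b[:,[0,3,4,5]])
E
```

```text
l4t.npy
[[11.      0.5645  0.3359  0.0215]
 [18.      0.5609  0.3522  0.0215]
 [12.      0.55    0.4143  0.022 ]
 [17.      0.5472  0.4309  0.0212]
 [30.      0.4939  0.3332  0.0205]
 [ 6.      0.4806  0.3997  0.0258]
 [18.      0.4774  0.4169  0.0213]]
chk.npy
[[13.      0.5644  0.3372  0.0208]
 [16.      0.5605  0.3529  0.0221]
 [ 8.      0.4953  0.3222  0.0237]
 [19.      0.493   0.3379  0.0198]]
l4s.npy
[[6.     0.5658 0.3398 0.0204]
 [6.     0.4958 0.3269 0.0209]
 [4.     0.5437 0.4362 0.0201]
 [4.     0.4798 0.4239 0.0199]]
cores_s.npy
[[  6.       0.566    0.3393   0.0194]
 [307.       0.5173   0.4233   0.0292]]
```

The inner slot centre from its saddles is (0.5284, 0.3373). The outer slot centre is (0.514, 0.4155), so the outer core sits about 7 mm off along its axis. It was already off-centre at the start, and I'll fix it next. Placing the inner core first.

Emit:
{"op": "drive_tool", "data": {"moves": [[0, -1, 50, 0, 0, 0, 1], [0, -1, 95, 0, 0, 0, 1], [0, -1, 122, 0, 0, 0, 1], [0, -1, 132, 0, 0, 0, 1], [0, -1, 136, 0, 0, 0, 1], [0, -1, 138, 0, 0, 0, 1], [0, -1, 138, 0, 0, 0, 1], [0, -1, 138, 0, 0, 0, 1]]}}

```text
t: 46.55
eef_pos: [0.5284, 0.3375, 0.1921]
ee_rot: [3.14, -0.001, 1.744]
force: [0.4, -0.6, 1.5]
width: 0.0164
```

```bash
python3 -c "
from plan import *
print(now())"
```

```text
(46.55, array([0.5286, 0.3377, 0.0328]), array([ 1.7993e+02, -5.0000e-02,  9.9930e+01]), array([ 0.4, -0.6,  1.5]), 0.0164)
```

Emit:
{"op": "drive_tool", "data": {"moves": [[0, 0, 1, 0, 0, 0, 1], [0, 0, 1, 0, 0, 0, 0.6], [0, 0, 1, 0, 0, 0, 0.36], [0, 0, 1, 0, 0, 0, 0.36], [0, 0, 1, 0, 0, 0, 0.36], [0, 0, -20, 0, 0, 0, 0.36], [0, 0, -60, 0, 0, 0, 0.36], [0, 0, -80, 0, 0, 0, 0.36], [0, 0, -80, 0, 0, 0, 0.36]]}}

```text
t: 47.68
eef_pos: [0.5285, 0.3377, 0.273]
ee_rot: [3.139, -0.002, 1.744]
force: [-0.2, 0.4, -0.4]
width: 0.0279
```

```bash
python3 -c "
from plan import *
print(now(),row(.518,.4164,.10,100.3),row(.518,.4164,.029,100.3))"
```

```text
(47.67, array([0.5289, 0.3381, 0.1137]), array([ 1.7984e+02, -1.2000e-01,  9.9930e+01]), array([-0.2,  0.4, -0.4]), 0.0279) [79.3, 3.1, 13.9, 0.2, -0.1, -0.4] [79.2, 2.9, 84.9, 0.2, -0.1, -0.4]
```

Emit:
{"op": "drive_tool", "data": {"moves": [[40, 2, 0, 0, 0, 0, 0.36], [79, 3, 0, 0, 0, 0, 0.36], [79, 3, 0, 0, 0, 0, 0.36], [79, 3, 0, 0, 0, 0, 0.36], [79, 3, 40, 0, 0, 0, 0.36], [79, 3, 70, 0, 0, 0, 0.36], [79, 3, 83, 0, 0, 0, 0.36], [79, 3, 83, 0, 0, 0, 0.36], [79, 3, 83, 0, 0, 0, 1], [79, 3, 83, 0, 0, 0, 1], [79, 3, 83, 0, 0, 0, 1], [79, 3, 83, 0, 0, 0, 1]]}}

```text
t: 49.18
eef_pos: [0.5179, 0.4165, 0.1895]
ee_rot: [3.139, -0.002, 1.745]
force: [-1.1, 3.7, 6.2]
width: 0.0172
```

```bash
python3 -c "
from plan import *
print(now())"
```

```text
(49.17, array([0.5182, 0.4169, 0.0302]), array([ 1.7987e+02, -1.2000e-01,  9.9960e+01]), array([-1.1,  3.7,  6.2]), 0.0172)
```

Emit:
{"op": "drive_tool", "data": {"moves": [[0, 0, -10, 0, 0, 0, 1], [0, 0, -10, 0, 0, 0, 1], [0, -4, -10, 0, 0, 0, 1], [0, -7.5, -10, 0, 0, 0, 1], [0, -7.5, -10, 0, 0, 0, 1], [0, -7.5, -10, 0, 0, 0, 1], [0, -7.5, -5, 0, 0, 0, 1], [0, -7.5, -1, 0, 0, 0, 1], [0, -7.5, 0, 0, 0, 0, 1], [0, -7.5, 0, 0, 0, 0, 1], [0, -7.5, 0, 0, 0, 0, 1]]}}

```text
t: 50.55
eef_pos: [0.5104, 0.4154, 0.1893]
ee_rot: [3.139, -0.002, 1.745]
force: [-2.0, 0.8, 7.1]
width: 0.0171
```

Emit:
{"op": "drive_tool", "data": {"moves": [[0, 0, 0, 0, 0, 0, 0.6], [0, 0, 0, 0, 0, 0, 0.36], [0, 0, 0, 0, 0, 0, 0.36], [0, 0, 0, 0, 0, 0, 0.36], [0, 0, -20, 0, 0, 0, 0.36], [0, 0, -80, 0, 0, 0, 0.36], [0, 0, -140, 0, 0, 0, 0.36], [-60, 0, -160, 0, 0, 0, 0.36], [-180, 0, -160, 0, 0, 0, 0.36], [-300, -60, -160, 0, 0, 0, 0.36], [-400, -60, -160, 0, 0, 0, 0.36], [-400, -60, -160, 0, 0, 0, 0.36]]}}

```text
t: 52.05
eef_pos: [0.5202, 0.1056, 0.3483]
ee_rot: [3.141, 0.0, 1.744]
force: [1.0, -0.4, -0.1]
width: 0.0281
```

```bash
python3 -c "
from plan import *
print(now(),get_state()['q'])"
```

```text
(52.05, array([0.5203, 0.1056, 0.189 ]), array([179.98,   0.  ,  99.94]), array([ 1. , -0.4, -0.1]), 0.0281) [ 5.69976710e-01  1.67902881e-01 -3.85761101e-01  1.44203895e-04
 -1.01687880e+00 -1.96730590e+00]
```

Move the arm well away to the right and check everything.

Emit:
{"op": "drive_tool", "data": {"moves": [[-100, 0, -20, 0, 0, 0, 0.36], [-200, 0, -30, 0, 0, 0, 0.36], [-320, -30, -40, 0, 0, 0, 0.36], [-420, -40, -40, 0, 0, 0, 0.36], [-500, -60, -40, 0, 0, 0, 0.36], [-500, -60, -40, 0, 0, 0, 0.36], [-500, -60, -40, 0, 0, 0, 0.36], [-500, -60, -40, 0, 0, 0, 0.36]]}}

```text
t: 53.05
eef_pos: [0.5473, -0.3903, 0.3878]
ee_rot: [-3.141, -0.0, 1.744]
force: [0.9, 0.8, 0.7]
width: 0.0278
```

```bash
cat > fin.py <<'E'
from sidec import *; from plan import *
np.set_printoptions(precision=4,suppress=True,linewidth=150)
print(now())
f=grab_frame("top"); g=grab_frame("side")
for n,c in(("top",f),("side",g)):
    print(n)
    for l,b in(("inner .5284 .3373",(.44,.63,.30,.38)),("outer .514 .4155",(.42,.62,.385,.46))):
        try: print(l); fit(incarrier(c,.027,.06,b))
        except Exception: print("none")
w=pts(f); print("blade",blobs(f,w,.095,.13,(240,150,310,230),4)[:,3:])
c=proj(f,[.52,.377,.02]).round().astype(int); b=blobs(f,w,.0155,.026,(c[0]-32,c[1]-32,c[0]+32,c[1]+32),5); print(b[:,[0,3,4,5]])
save(f,"fin%d.png"%int(now()[0]),(110,100,510,300),2)
E
python3 fin.py
```

```text
(53.05, array([ 0.5473, -0.3902,  0.2285]), array([-179.99,   -0.01,   99.92]), array([0.9, 0.8, 0.7]), 0.0278)
top
inner .5284 .3373
318 mean [0.5277 0.3369] mid [0.5281 0.337 ] len 0.1349 ang -169.4 z 0.0352 tilt 0.2
outer .514 .4155
321 mean [0.5119 0.415 ] mid [0.5123 0.4151] len 0.1346 ang -169.7 z 0.0349 tilt 0.2
side
inner .5284 .3373
205 mean [0.5278 0.3438] mid [0.5281 0.3438] len 0.1353 ang -169.7 z 0.032 tilt -0.2
outer .514 .4155
225 mean [0.5137 0.422 ] mid [0.5121 0.4217] len 0.1342 ang -170.2 z 0.0322 tilt -0.4
blade [[0.5774 0.144  0.1091]]Traceback (most recent call last):
  File "fin.py", line 11, in <module>
    c=proj(f,[.52,.377,.02]).round().astype(int); b=blobs(f,w,.0155,.026,(c[0]-32,c[1]-32,c[0]+32,c[1]+32),5); print(b[:,[0,3,4,5]])
                                                                                                                     ~^^^^^^^^^^^^^
IndexError: too many indices for array: array is 1-dimensional, but 2 were indexed
```

```bash
python3 - <<'E'
from h import *
f=grab_frame("top"); save(f,"finA.png",(110,100,510,300),2)
h=np.load("top0.npy",allow_pickle=True).item(); d=cv2.absdiff(f["img"],h["img"]).max(2)
for n,b in dict(flask=(185,135,220,170),jar=(205,255,235,285),bottle=(400,255,435,285),beaker=(425,120,465,160)).items(): print(n,d[b[1]:b[3],b[0]:b[2]].mean().round(1))
E
```

```text
flask 37.6
jar 33.8
bottle 53.3
beaker 54.9
```

View pics/finA.png

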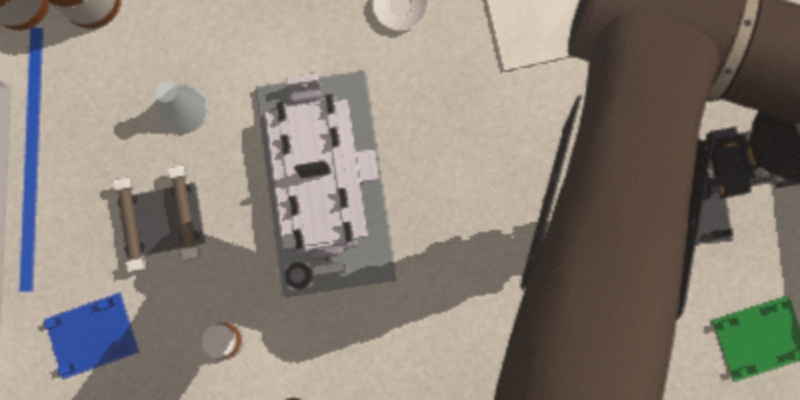

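The final view shows both cores in the rack at about (130,225) and (185,210), with the carrier home at (315,170). The flask and jar are where they started, and the gripper is in free air.

```bash
python3 -c "
from h import *
print(job_done())"
```

```text
the job is handed in; nothing more can be done
None
```

The job is done and handed in at about 53 s of the 210 s. I seated the carrier, laid both cores (only two were present) in saddles 1 and 2, pressed start, and laid both cores back in their original rack.

**Last checks**
- **Carrier:** the handle blade is at (0.577, 0.144) with its top at 109 mm. Home is (0.578, 0.144) with the top at 110 mm.
- **Cores:** both lie level, within 0.4° tilt. The inner one is about 0.5 mm from its slot centre, the outer one about 1.7 mm.
- **Button:** on the second press the force rose like a spring (1.4 to 3.3 N) and then met a hard stop. I take that as fully pressed, but I could not read the button's travel directly.

**What went wrong or disagreed**
- **Saddle2 core:** it was found 11 mm along its axis after I placed it, so I re-centred it before pressing start.
- **Outer rack core:** it went back about 7 mm off centre, so I re-centred it too.
- **First button press:** it peaked at 48 N at the wrist. This was through the fingertips, not the gripper's body.
- **Depth readings:** they showed the button top about 6 mm above its stated height.
- **Glassware and bottles:** the flask and jar stand where they started. The beaker and small bottle were hidden by the arm in the last picture, so I could not confirm them by eye. My start-to-end image comparison did not help, because the arm and its shadow swamped it.

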